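# Pin the pivot of the layout's swing gate

## Robot

A 7-joint arm with a two-finger parallel gripper is mounted at the origin on the work surface. World frame = base frame: x ahead of the robot, y to its left, z up, the work surface at z = 0. Lengths are in m, angles in rad, forces in N, time in s.
With the tool pointing down it reaches from about 0.35 to 0.9 m from the base axis. Payload 7.2 kg.
Tool frame: the origin (TCP) lies on the front face of the gripper's body, between the roots of the fingers; the fingertips stand 73 mm ahead of it and the grasp point (between the pads) lies 54 mm ahead of it; x points along the fingers, y is the direction in which the jaws open and shut, and the axes are right-handed (so a half turn about x gives the same grasp; the last joint's range is limited). The gripper opens to 85 mm and grips with 20 to 120 N. Pads are 22 mm wide; open, the fingers measure 114 mm over their backs; the gripper's body (76 mm by 85 mm) begins 54 mm behind the grasp point. The pads swing forward as they close: fully open they stand 13 mm farther back than shut.
Start: joints at [1.048, 0.411, -0.013, 1.596, 0.006, 1.134, -0.082], TCP at [0.275, -0.561, 0.304] pointing down, gripper open.
Joint ranges: [-2.95, 2.95], [-0.29, 1.99], [-1.47, 1.44], [0.14, 2.54], [-1.03, 4.17], [0.13, 1.85], [-2.86, 2.86]. Speed limits (rad/s): [2.39, 2.39, 3.01, 3.01, 3.14, 3.14, 3.14].

## Interface

Orientations are given as a unit quaternion [x, y, z, w].
In Python, from bench import telemetry, imaging, workorder gives the robot as it stands.
- The arm moves only by the shell command python3 -m handwheel 'ROWS' [FORCE]. ROWS is JSON, a list of rows, each a list of 3 entries, a list of its own where there are three numbers: the shift along the tool's x, y, z in mm, then the turn, a rotation vector about the tool's x, y, z in rad, then the opening, from 0 (shut) to 1 (fully open). In form: [[[dx, dy, dz], [ax, ay, az], gripper], ...]. A call has exactly 8 rows; each row shifts and turns the commanded pose from where the row before left it, along the tool's axes as they then stand; what a row does not reach is not made up. A row lasts 1/10 s, in which the tool goes at most 50 mm and 8.59 degrees, less where a joint would pass 70% of its speed; a pose out of reach is approached as far as the arm can. A call is refused whole if a number of a shift passes 50 or a number of a turn 0.15, either way. A call with a gripper value outside its range is refused whole. The fingers move at their own pace and stop on an object; FORCE is the grip in N (left out, the last holds). Time passes only in rows, so rows that do not move let the fingers close, or fill a call up. It gives the time, the measured TCP pose, the force and the opening at its end, in the units of the state.
- telemetry.read_state(): the state, without advancing time (a new reading comes with each control period).
- imaging.grab_frame(name): name is "scene" or "top" or "wrist"; returns a dict with "color" (420x560x3 uint8, red, green, blue), "mtx" (3x3 intrinsics, pixels), "origin" and "orientation" of the camera in the world. Camera axes: x right, y up, looking along -z (the intrinsics and any distortion apply to the point x, -y, -z); pixel columns grow to the right and rows downward; lengths in m; the calibration is good to about 2 mm. A picture is of the moment at which its call begins. There is no depth.
- workorder.finish_job(): hands the job in, once; it reports no verdict.
The state is a dict: "time": time; "joint_pos": joint angles; "joint_vel": joint speeds; "effort": joint torques, N m; "tool_pos": TCP position; "tcp_rot": TCP orientation; "wrist_force": force on the tool from outside, world axes, zero at the start; "torque": the same for the moment, N m; "opening": finger opening in m.
Only numpy, scipy, OpenCV 4.12 (cv2) and the standard library are available. Lean on these libraries where they do the work, as an engineer would, in place of code of your own. Each camera call takes 0.05 s, during which the arm holds its last target.

## Task

Gently push the three loose metal straps fully home in their channel, up against its end stop, so that their holes line up with the hole hidden in the channel floor. Then take the headed steel pin out of its wooden block and, without dropping it, pass it down through all three straps and press it gently until its head rests flush on the top strap. Let go, and do not shift the other things on the bench.

Things in the scene. Friction and masses are not known exactly. Their poses are not given: they have to be found in the camera images.
- bed: Grey steel plate fixed to the bench, 210 x 100 x 14 mm. Origin: centre of its underside. Its x axis is the centre line of the dark steel channel on it, pointing from open end to end stop. The channel is clamped anywhere within 22 mm along x, unreported: its stop face lies 50 to 72 mm from the origin in +x. More than 35 N on bed and channel (4 N is the weight of straps and pin) damages them.
- bed_line (a point): On the channel's centre line above the bed's origin, level with the channel floor (34 mm above the bench, 118 mm long, ending at the stop). Inside width 38 mm; walls and stop reach 54 mm above the bench. Floor hole on the centre line, 22 mm before the stop face, 12 mm across, hidden under the straps; 10 mm down in it a friction plug gives way at about 8 N and stays down.
- strap_low_hole (a point): Lowest of three equal oiled aluminium straps stacked in the channel, each 130 x 36 x 8 mm, 0.1 kg, one 12 mm hole: this point, at mid-thickness. Own x axis from tail end (108 mm from the hole, out of the channel's open end) to nose (22 mm from the hole, facing the stop). Each starts 6 to 38 mm short of the stop. At the stop its hole is over the floor hole and its tail overhangs the floor by 12 mm.
- strap_mid_hole (a point): The middle strap, same description as the lowest. This point: centre of its hole, half-way through its thickness.
- strap_top_hole (a point): The top strap, same description; its upper face is 58 mm above the bench. This point: centre of its hole, half-way through its thickness.
- pin_grip (a point): Headed steel pin, 0.14 kg, upright in a wooden block. Point: centre of its cylindrical head, 22 mm diameter, 40 mm tall; z axis up along the pin. Shank below 10 mm diameter, 40 mm long, last 7 mm tapered to 7 mm: the head's underside is 20 mm below the point, the foot 60 mm. Fully home the point is 78 mm above the bench; the plug in the floor hole is met 6 mm before that.
- pin_block: Wooden block fixed to the bench, 66 x 66 x 32 mm; origin centre of its underside; blind hole in its middle 11 mm across and 20 mm deep that holds the pin's foot, the pin's head starting 20 mm above the block. It may stand to the left or right of the bed.
- jar_mid (a point): Bystander: glass jar with steel lid, 60 mm across, 75 mm tall; point half-way up. It takes the side of the bed that the pin block does not.
- wagon_mid (a point): Bystander: maroon model railway wagon, 122 x 36 x 41 mm; point half-way up, x along it.
- driver: Bystander: screwdriver with black handle, 190 mm long, lying along its own x; origin at its middle, on the bench.
- spare: Bystander: short steel plate with two holes, 70 x 30 x 6 mm, lying flat; origin centre of the underside.
- offcut: Bystander: wood offcut, 90 x 60 x 35 mm; origin centre of the underside.
- mug: Bystander: white mug, 76 mm across, 85 mm tall; origin centre of the underside.

How it is judged:
On the way, in this order (a step that is already met when the one before it is completed fails the run):
1. all three straps have been pushed along (over 5 mm each) and their holes are in line within 3 mm (distance of each of strap_low_hole, strap_mid_hole, strap_top_hole from where it was at the start of the episode above 0.005 m and horizontal distance between strap_low_hole and strap_mid_hole below 0.003 m and horizontal distance between each of strap_mid_hole, strap_low_hole and strap_top_hole below 0.003 m), for 0.2 s.
2. the pin is through all three straps with its head down on the top one (height (world z) of pin_grip below 0.08 m and horizontal distance between pin_grip and strap_low_hole below 0.004 m and horizontal distance between pin_grip and strap_mid_hole below 0.004 m and horizontal distance between pin_grip and strap_top_hole below 0.004 m), for 0.2 s.
At the end, for the whole second after the job is handed in: The pin stands upright (within 0.06 rad) through the holes of all three straps and into the channel floor, its head down on the top strap (head centre 76 to 80 mm above the bench, within 4 mm of each strap's hole centre sideways), the straps still stacked in the channel (all of step 2 and height (world z) of pin_grip above 0.076 m and angle between pin_grip's own z axis and vertical below 0.06 rad and x of strap_low_hole in the frame of bed above 0.024 m and z of strap_low_hole in the frame of bed below 0.04 m); the robot touches nothing.
It fails at once if bed, channel and straps together are pressed with more than 35 N (contact force between bed and anything else above 35 N).
It fails at once if the pin is dropped (moves faster than 0.4 m/s while no finger touches it) (contact force between pin and the fingers below 0.05 N and linear speed of pin above 0.4 m/s).
It fails at once if a bystander is shifted more than 30 mm (distance of any of jar_mid, wagon_mid, driver, spare, offcut, mug from where it was at the start of the episode above 0.03 m).
It also fails if it takes over 58 s, if anything falls off the work surface, if the arm or the gripper's body presses on something with over 40 N, if the wrist force passes 120 N, or if a joint passes its speed limit or range.

## Working session

There is one attempt and no reset: what is moved stays moved. The work goes in short steps, Python scripts to look and compute and a shell command to move; the robot and the scene stay as the last step left them, time stands still between calls to the robot, and variables do not carry over. Pictures are saved under pics/ and viewed, and the job is handed in when it is done.

```bash
ls; mkdir -p pics
python3 - <<'E'
from bench import telemetry, imaging
import cv2
s=telemetry.read_state(); print(s)
for n in ("scene","top","wrist"):
    f=imaging.grab_frame(n); cv2.imwrite(f"pics/a_{n}.png",f["color"][:,:,::-1]); print(n,{k:v for k,v in f.items() if k!="color"})
E
```

```text
pics
{'time': 0.0, 'joint_pos': array([ 1.04781736,  0.41189502, -0.01272488,  1.59703485,  0.00560487,
        1.13430943, -0.08219776]), 'joint_vel': array([-0.00114411, -0.0010219 , -0.00135763, -0.00052351,  0.00055134,
       -0.00104936, -0.00098754]), 'effort': array([-5.90193540e-04, -6.00613117e+01,  6.81926999e-01, -2.99408269e+01,
        1.37751410e-02,  1.08622812e-02,  2.13655773e-05]), 'tool_pos': array([ 0.27434945, -0.56114655,  0.30305972]), 'tcp_rot': array([-0.6887339 , -0.15996503,  0.68906835, -0.1588761 ]), 'wrist_force': array([-0.35775329,  0.22227785, -0.63292991]), 'torque': array([0.01788626, 0.00777568, 0.03451935]), 'opening': 0.08560382988510112}
scene {'mtx': array([[540.94166751,   0.        , 277.46823273],
       [  0.        , 540.94166751, 208.80536286],
       [  0.        ,   0.        ,   1.        ]]), 'origin': array([1.32526168e+00, 8.13069314e-04, 1.04929114e+00]), 'orientation': array([0.22243628, 0.24708544, 0.70077062, 0.63118256])}
top {'mtx': array([[418.06197081,   0.        , 280.18301778],
       [  0.        , 418.06197081, 209.65321261],
       [  0.        ,   0.        ,   1.        ]]), 'origin': array([ 0.3747095 , -0.05402105,  1.110981  ]), 'orientation': array([-0.06358225,  0.062724  ,  0.71003875, -0.69847546])}
wrist {'mtx': array([[289.78484122,   0.        , 280.6982321 ],
       [  0.        , 289.78484122, 209.34036164],
       [  0.        ,   0.        ,   1.        ]]), 'origin': array([ 0.35011953, -0.52368816,  0.37257197]), 'orientation': array([-0.13944747,  0.0877758 , -0.52193466,  0.83691936])}
```

View pics/a_top.png

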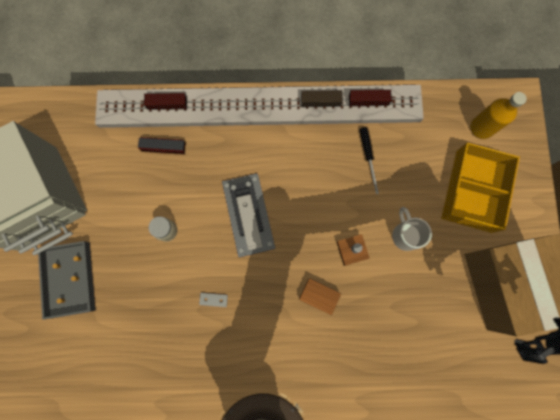

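View pics/a_scene.png

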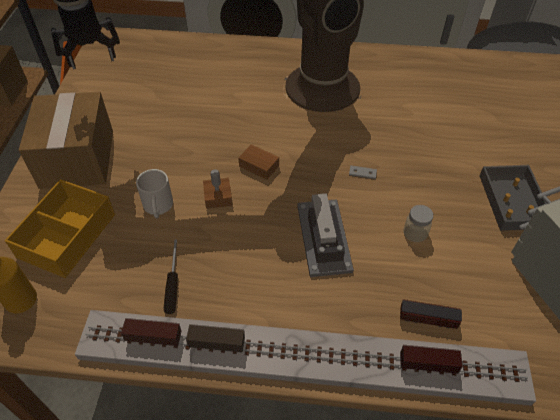

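View pics/a_wrist.png

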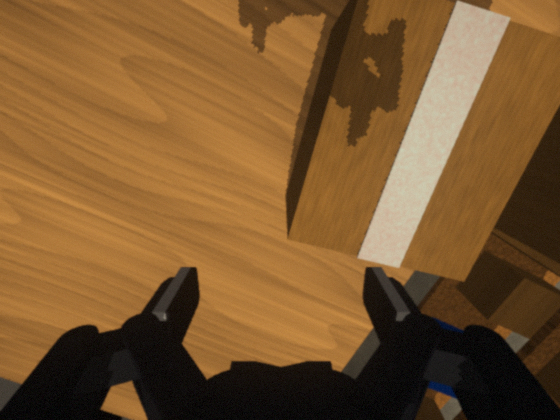

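```bash
cat > h.py <<'E'
import numpy as np, cv2
from scipy.spatial.transform import Rotation as R
from bench import telemetry, imaging
def ray(f,u,v):
    K=f["mtx"]; d=np.array([(u-K[0,2])/K[0,0],-(v-K[1,2])/K[1,1],-1.0])
    return R.from_quat(f["orientation"]).apply(d)
def at(f,u,v,z):
    d=ray(f,u,v); o=f["origin"]; return o+d*(z-o[2])/d[2]
def proj(f,p):
    q=R.from_quat(f["orientation"]).inv().apply(np.atleast_2d(p)-f["origin"]); K=f["mtx"]
    return np.c_[K[0,0]*q[:,0]/-q[:,2]+K[0,2], K[1,1]*-q[:,1]/-q[:,2]+K[1,2]]
def crop(f,name,c,w,s):
    x,y=c; im=f["color"][max(0,y-w[1]):y+w[1],max(0,x-w[0]):x+w[0],::-1]
    cv2.imwrite("pics/"+name,cv2.resize(im,None,fx=s,fy=s,interpolation=cv2.INTER_CUBIC)); print("crop origin",max(0,x-w[0]),max(0,y-w[1]),"scale",s)
E
python3 - <<'E'
from h import *
f=imaging.grab_frame("top"); crop(f,"b_top.png",(248,215),(50,45),8)
crop(f,"b_top2.png",(355,248),(50,45),8)
g=imaging.grab_frame("scene"); crop(g,"b_sc.png",(325,230),(50,50),6)
crop(g,"b_sc2.png",(217,187),(40,40),6)
for z in (0,): print(at(f,248,215,z),at(g,325,235,z), at(f,352,248,z))
E
```

```text
crop origin 198 170 scale 8
crop origin 305 203 scale 8
crop origin 275 180 scale 6
crop origin 177 147 scale 6
[0.56237771 0.03264912 0.        ] [0.55343558 0.0342797  0.        ] [ 0.46893797 -0.24329904  0.        ]
```

View pics/b_top.png

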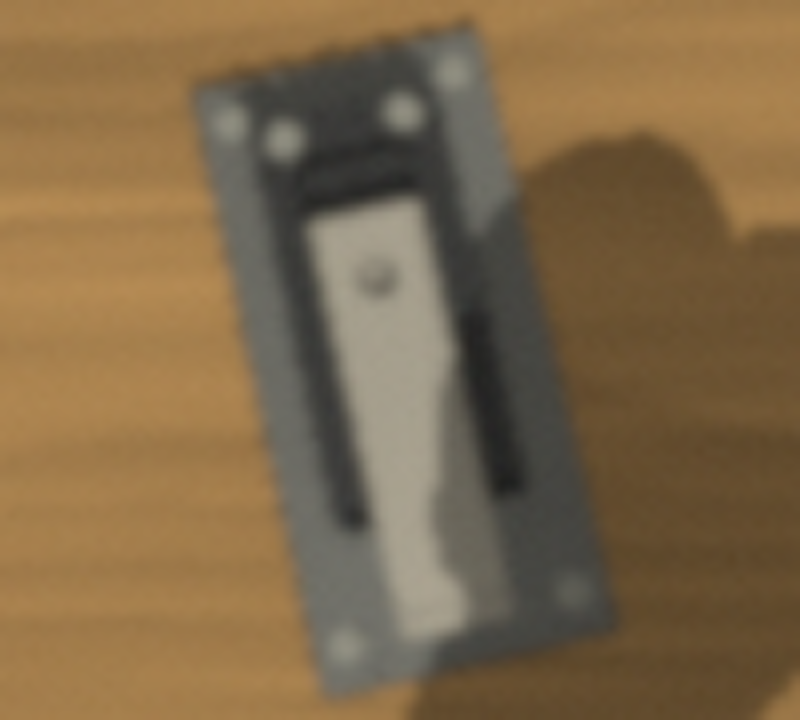

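View pics/b_sc.png

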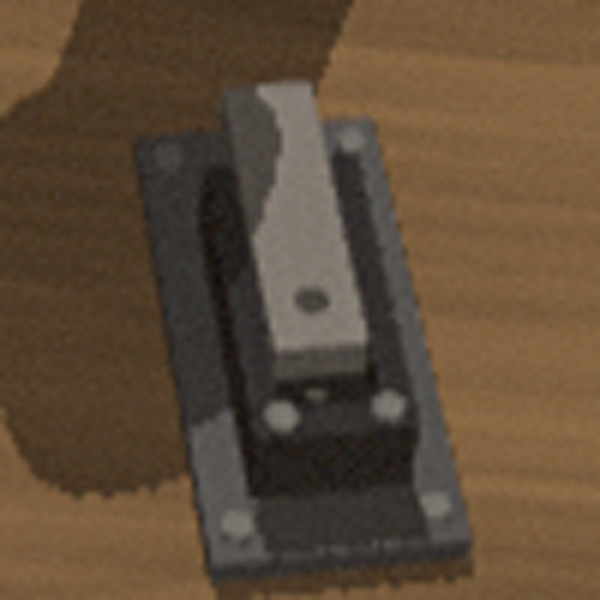

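View pics/b_top2.png

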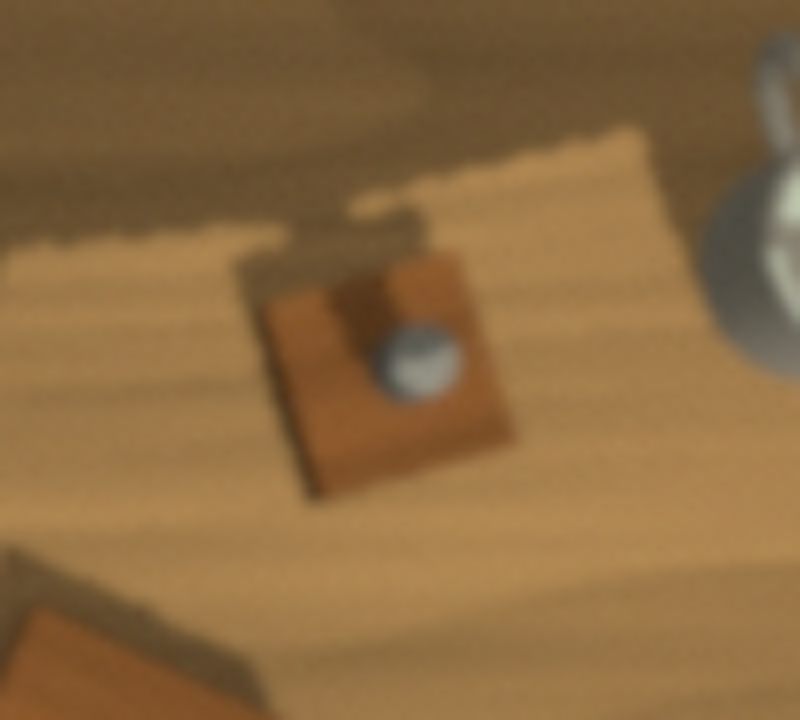

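View pics/b_sc2.png

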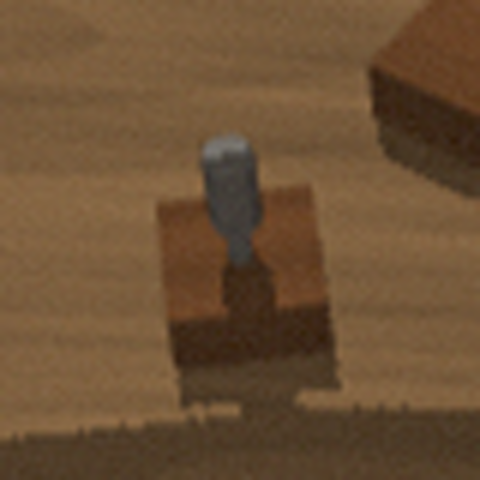

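Run:
```python
from h import *
f=imaging.grab_frame("top"); s=telemetry.read_state()
T=R.from_quat(s["tcp_rot"]); print("tool axes cols\n",T.as_matrix().round(3))
w=imaging.grab_frame("wrist"); print("cam in tool",T.inv().apply(w["origin"]-s["tool_pos"]).round(4)); print("cam axes in tool\n",(T.inv()*R.from_quat(w["orientation"])).as_matrix().round(3))
P=lambda x,y,z:at(f,198+x/8,170+y/8,z)[:2]
c=[P(195,90,.014),P(475,22,.014),P(615,628,.014),P(325,695,.014)]; c=np.array(c); print("bed corners",c.round(4), "centre",c.mean(0).round(4))
for a,b in ((3,0),(2,1)): d=c[b]-c[a]; print(np.linalg.norm(d),np.degrees(np.arctan2(d[1],d[0])))
for a,b in ((0,1),(3,2)): d=c[b]-c[a]; print(np.linalg.norm(d),np.degrees(np.arctan2(d[1],d[0])))
print("hole",P(378,278,.058)); n=[P(308,228,.058),P(425,200,.058),P(515,615,.058),P(400,640,.058)]; print("strap top",np.round(n,4))
print("stopface",P(305,200,.054),P(415,180,.054))
print("pin", at(f,305+421/8,203+362/8,.092))
g=imaging.grab_frame("scene"); Q=lambda x,y,z:at(g,275+x/6,180+y/6,z)[:2]
print("scene hole",Q(312,300,.058),"pin",at(g,177+229/6,147+146/6,.092))
print("jar",at(f,162,229,.075),"mug",at(f,414,233,.085),"off",at(f,320,296,.035),"driver",at(f,366,130,0.015),at(f,375,188,0.01),"spare",at(f,213,300,0))
```

```text
tool axes cols
 [[-0.     0.439 -0.898]
 [ 0.    -0.898 -0.439]
 [-1.    -0.001  0.   ]]
cam in tool [-0.0695 -0.0005 -0.0845]
cam axes in tool
 [[-0.     0.325 -0.946]
 [ 1.    -0.    -0.   ]
 [-0.001 -0.946 -0.325]]
bed corners [[ 0.6536  0.1005]
 [ 0.6757  0.0059]
 [ 0.4698 -0.0387]
 [ 0.4494  0.0563]] centre [0.5621 0.031 ]
0.20887712600896352 12.21623401461748
0.21070183971927853 12.21127722972693
0.09722578696450784 -76.85630907586184
0.09719514520123251 -77.93171139100247
hole [0.57936196 0.03511406]
strap top [[ 0.5961  0.0576]
 [ 0.6047  0.0199]
 [ 0.4706 -0.0079]
 [ 0.4633  0.0283]]
stopface [0.60621713 0.05902207] [0.61224092 0.02343509]
pin [ 0.46030208 -0.24128561  0.092     ]
scene hole [0.58152964 0.03626927] pin [ 0.45928999 -0.24084929  0.092     ]
jar [0.51780498 0.24183679 0.075     ] mug [ 0.49618576 -0.38340204  0.085     ] off [ 0.34642025 -0.15107063  0.035     ] driver [ 0.79209499 -0.29452273  0.015     ] [ 0.62890035 -0.31122083  0.01      ] spare [0.33979716 0.1242155  0.        ]
```

```bash
python3 -m handwheel '[[[0,0,0],[0.12075,0,0],0],[[0,0,0],[0.12075,0,0],0],[[0,-40,-20],[0,0,0],0],[[0,-40,-20],[0,0,0],0],[[0,-40,-20],[0,0,0],0],[[0,-40,-20],[0,0,0],0],[[0,-40,-20],[0,0,0],0],[[0,-40,-20],[0,0,0],0]]' 40; python3 -m handwheel '[[[0,-40,-20],[0,0,0],0],[[0,-40,-20],[0,0,0],0],[[0,-40,-20],[0,0,0],0],[[0,-40,-20],[0,0,0],0],[[0,-40,-20],[0,0,0],0],[[0,-40,-20],[0,0,0],0],[[0,-38,-20],[0,0,0],0],[[0,0,0],[0,0,0],0]]'
cat >> h.py <<'E'
C=np.array([.5621,.031]); A=np.radians(12.2); U=np.array([np.cos(A),np.sin(A)]); V=np.array([-U[1],U[0]])
def st():
    s=telemetry.read_state(); p=s["tool_pos"]; d=p[:2]-C
    print("t",round(s["time"],2),"tcp",p.round(4),"bed uv mm",(1000*np.array([d@U,d@V])).round(1),"F",s["wrist_force"].round(1),"open",round(s["opening"],4))
    M=R.from_quat(s["tcp_rot"]).as_matrix(); print("tool x",M[:,0].round(4),"y",M[:,1].round(4)); return s
E
python3 - <<'E'
from h import *
st()
f=imaging.grab_frame("wrist"); cv2.imwrite("pics/c_w.png",f["color"][:,:,::-1])
E
```

```text
time: 1.2
tool_pos: [0.3412, -0.2998, 0.3041]
tcp_rot: [0.703, 0.075, -0.703, 0.075]
wrist_force: [1.0, 0.2, 0.7]
opening: -0.0
time: 2.0
tool_pos: [0.42, 0.0052, 0.3045]
tcp_rot: [0.704, 0.079, -0.702, 0.077]
wrist_force: [0.5, -0.2, -0.5]
opening: 0.0001
t 2.0 tcp [0.42   0.0052 0.3045] bed uv mm [-144.3    4.8] F [ 0.5 -0.2 -0.5] open 0.0001
tool x [ 0.002  0.002 -1.   ] y [ 0.2193 -0.9757 -0.0016]
```

View pics/c_w.png

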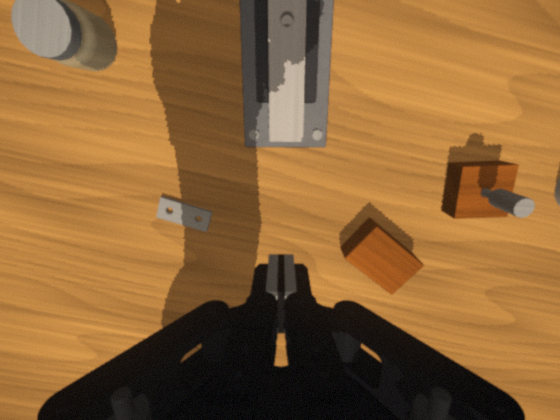

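Run:
```python
from h import *
f=imaging.grab_frame("wrist"); crop(f,"c_w2.png",(288,76),(64,76),5)
```

```text
crop origin 224 0 scale 5
```

View pics/c_w2.png

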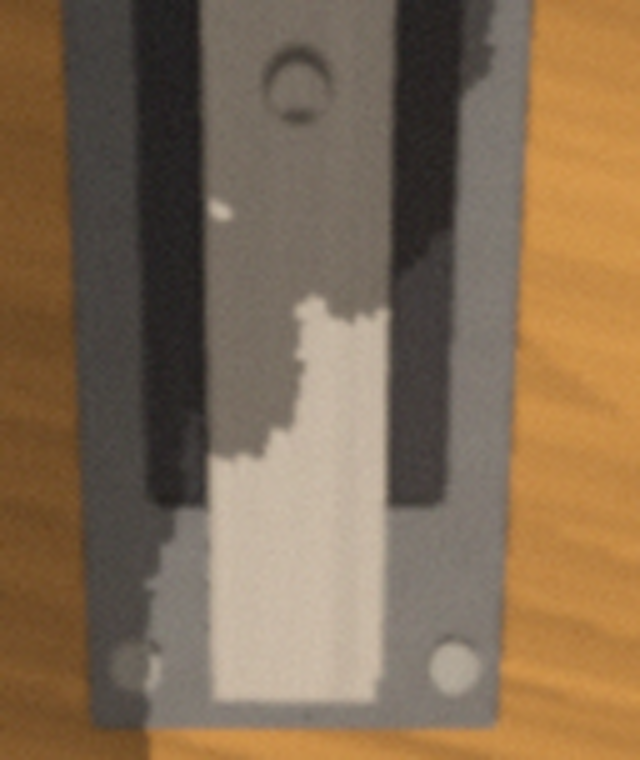

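Run:
```python
from h import *
f=imaging.grab_frame("wrist")
def b(x,y,z,n):
    p=at(f,224+x/5,y/5,z)[:2]; d=p-C; print(n,p.round(4),(1000*np.array([d@U,d@V])).round(1))
b(298,86,.058,"hole"); b(214,698,.058,"tail L"); b(378,698,.058,"tail R"); b(203,100,.058,"strap L"); b(392,100,.058,"strap R")
b(98,725,.014,"bedcorner L"); b(498,725,.014,"R"); b(65,30,.014,"bed L"); b(530,30,.014,"bed R")
b(176,505,.054,"ch end L");b(420,505,.054,"R"); b(135,100,.054,"ch L");b(460,100,.054,"ch R")
st()
for z in (0.23,0.22): print(at(f,281,255,z))
```

```text
hole [0.582 0.034] [20.1 -1.3]
tail L [0.4688 0.0271] [-92.   15.8]
tail R [ 0.4763 -0.007 ] [-91.9 -19. ]
strap L [0.576 0.051] [17.8 16.6]
strap R [0.5836 0.0163] [ 17.9 -18.9]
bedcorner L [0.452  0.0545] [-102.7   46.2]
R [ 0.4729 -0.0407] [-102.4  -51.2]
bed L [0.5927 0.0864] [41.6 47.7]
bed R [ 0.6138 -0.0096] [ 41.9 -50.6]
ch end L [0.5049 0.0426] [-53.5  23.4]
R [ 0.5157 -0.0066] [-53.3 -27. ]
ch L [0.5741 0.064 ] [18.7 29.7]
ch R [0.5874 0.0036] [ 19.  -32.1]
t 2.15 tcp [ 0.4188 -0.0007  0.3038] bed uv mm [-146.8   -0.7] F [0.1 0.2 0.8] open -0.0
tool x [-3.e-04 -5.e-04 -1.e+00] y [ 2.119e-01 -9.773e-01  4.000e-04]
[0.42713717 0.00262081 0.23      ]
[0.42196481 0.0014705  0.22      ]
```

```bash
python3 -m handwheel '[[[40,0,0],[0,0,0],0],[[40,0,0],[0,0,0],0],[[40,1,0],[0,0,0],0],[[40,0,0],[0,0,0],0],[[20,0,0],[0,0,0],0],[[18,0,0],[0,0,0],0],[[0,0,0],[0,0,0],0],[[0,0,0],[0,0,0],0]]'
python3 - <<'E'
from h import *
st()
f=imaging.grab_frame("wrist"); cv2.imwrite("pics/d_w.png",f["color"][:,:,::-1])
f=imaging.grab_frame("scene"); crop(f,"d_s.png",(320,200),(60,60),6)
E
```

```text
time: 2.95
tool_pos: [0.4191, -0.0022, 0.1061]
tcp_rot: [-0.703, -0.075, 0.703, -0.075]
wrist_force: [0.9, 0.1, 0.8]
opening: -0.0003
t 2.95 tcp [ 0.4191 -0.0022  0.1061] bed uv mm [-146.8   -2.2] F [0.9 0.1 0.8] open -0.0003
tool x [-8.e-04 -5.e-04 -1.e+00] y [ 2.101e-01 -9.777e-01  3.000e-04]
crop origin 260 140 scale 6
```

View pics/d_w.png

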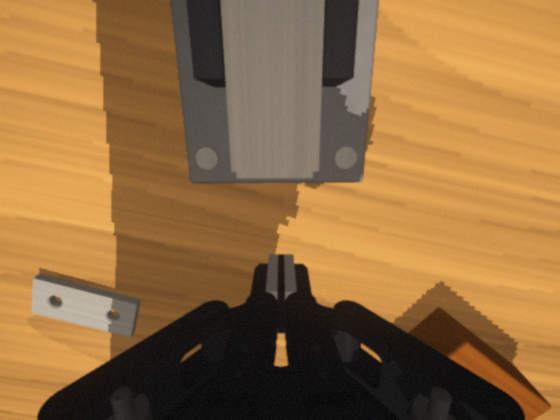

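View pics/d_s.png

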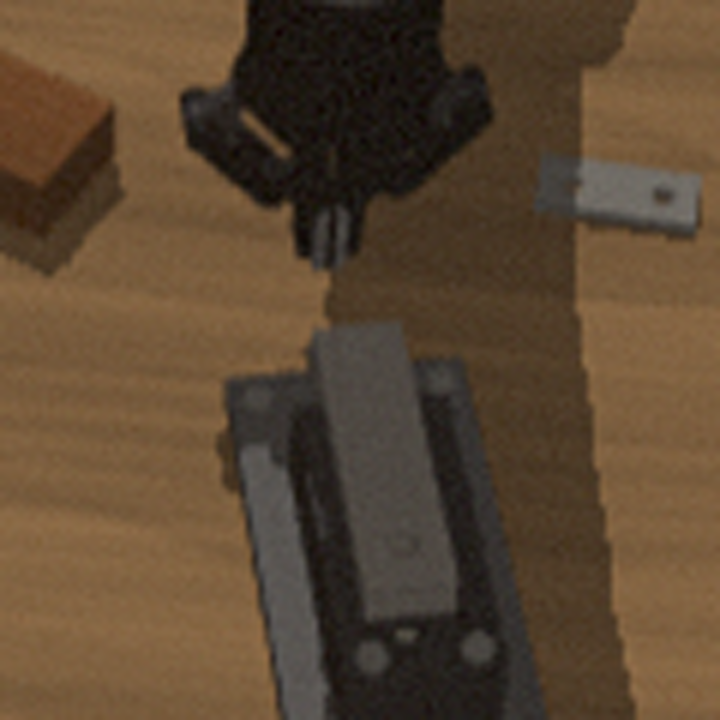

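```bash
python3 -m handwheel '[[[0,0,-15],[0,0,0],0],[[0,0,-15],[0,0,0],0],[[0,0,-8],[0,0,0],0],[[0,0,-2],[0,0,0],0],[[0,0,-2],[0,0,0],0],[[0,0,-2],[0,0,0],0],[[0,0,-2],[0,0,0],0],[[0,0,-2],[0,0,0],0]]'
python3 - <<'E'
from h import *
st()
f=imaging.grab_frame("wrist"); cv2.imwrite("pics/e_w.png",f["color"][:,:,::-1])
E
```

```text
time: 3.85
tool_pos: [0.4658, 0.0089, 0.1058]
tcp_rot: [-0.703, -0.075, 0.703, -0.075]
wrist_force: [-0.5, -0.6, 0.1]
opening: 0.0001
t 3.85 tcp [0.4658 0.0089 0.1058] bed uv mm [-98.8  -1.2] F [-0.5 -0.6  0.1] open 0.0001
tool x [-5.e-04 -2.e-04 -1.e+00] y [ 2.117e-01 -9.773e-01  1.000e-04]
```

View pics/e_w.png

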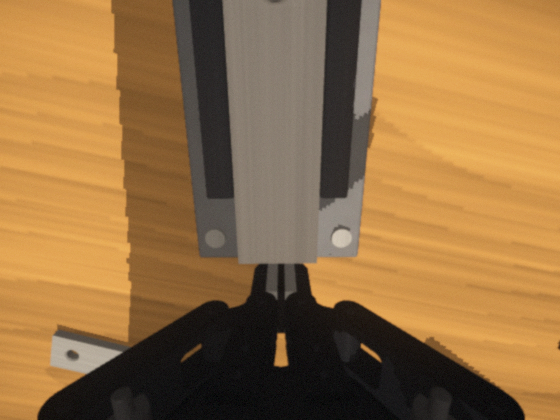

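```bash
python3 -m handwheel '[[[0,0,-2],[0,0,0],0],[[0,0,-2],[0,0,0],0],[[0,0,-2],[0,0,0],0],[[0,0,-2],[0,0,0],0],[[0,0,-2],[0,0,0],0],[[0,0,-2],[0,0,0],0],[[0,0,-1.5],[0,0,0],0],[[0,0,-1],[0,0,0],0]]'
python3 - <<'E'
from h import *
st()
f=imaging.grab_frame("wrist"); cv2.imwrite("pics/e2_w.png",f["color"][:,:,::-1])
E
```

```text
time: 4.7
tool_pos: [0.4804, 0.0121, 0.1059]
tcp_rot: [0.703, 0.075, -0.703, 0.075]
wrist_force: [-0.3, -0.1, 0.6]
opening: -0.0003
t 4.7 tcp [0.4804 0.0121 0.1059] bed uv mm [-83.8  -1.2] F [-0.3 -0.1  0.6] open -0.0003
tool x [ 0. -0. -1.] y [ 0.2117 -0.9773  0.    ]
```

View pics/e2_w.png

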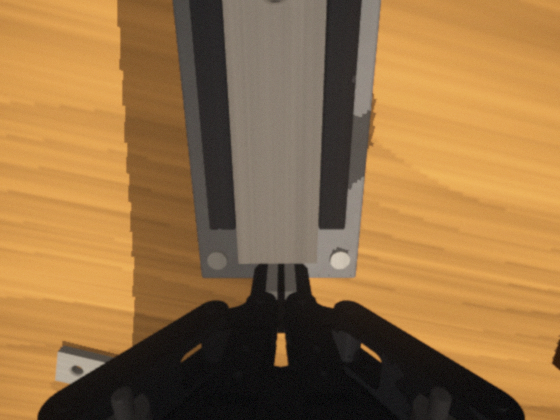

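```bash
python3 -m handwheel '[[[0,0,-1],[0,0,0],0],[[0,0,-1],[0,0,0],0],[[0,0,-1],[0,0,0],0],[[0,0,-1],[0,0,0],0],[[0,0,-1],[0,0,0],0],[[0,0,-0.5],[0,0,0],0],[[0,0,-0.5],[0,0,0],0],[[0,0,0],[0,0,0],0]]'; python3 -m handwheel '[[[0,0,-0.4],[0,0,0],0],[[0,0,-0.4],[0,0,0],0],[[0,0,-0.4],[0,0,0],0],[[0,0,0],[0,0,0],0],[[0,0,0],[0,0,0],0],[[0,0,0],[0,0,0],0],[[0,0,0],[0,0,0],0],[[0,0,0],[0,0,0],0]]'
python3 -c "
from h import *
st()"
```

```text
time: 5.55
tool_pos: [0.4862, 0.0134, 0.1059]
tcp_rot: [0.703, 0.075, -0.703, 0.075]
wrist_force: [-1.1, -0.2, -0.1]
opening: 0.0003
time: 6.35
tool_pos: [0.4873, 0.0136, 0.1059]
tcp_rot: [0.703, 0.075, -0.703, 0.075]
wrist_force: [-0.7, -1.2, 0.3]
opening: 0.0001
t 6.35 tcp [0.4873 0.0136 0.1059] bed uv mm [-76.8  -1.2] F [-0.7 -1.2  0.3] open 0.0001
tool x [ 0. -0. -1.] y [ 0.2117 -0.9773  0.    ]
```

```bash
python3 -m handwheel '[[[0,0,-0.3],[0,0,0],0],[[0,0,-0.3],[0,0,0],0],[[0,0,-0.3],[0,0,0],0],[[0,0,-0.3],[0,0,0],0],[[0,0,0],[0,0,0],0],[[0,0,0],[0,0,0],0],[[0,0,0],[0,0,0],0],[[0,0,0],[0,0,0],0]]'
python3 - <<'E'
from h import *
st()
f=imaging.grab_frame("wrist"); cv2.imwrite("pics/f_w.png",f["color"][:,:,::-1])
f=imaging.grab_frame("scene"); crop(f,"f_s.png",(320,220),(60,60),6)
E
```

```text
time: 7.15
tool_pos: [0.4886, 0.0139, 0.1059]
tcp_rot: [0.703, 0.075, -0.703, 0.075]
wrist_force: [-0.3, -0.2, 0.1]
opening: 0.0001
t 7.15 tcp [0.4886 0.0139 0.1059] bed uv mm [-75.5  -1.2] F [-0.3 -0.2  0.1] open 0.0001
tool x [ 2.e-04  0.e+00 -1.e+00] y [ 0.2117 -0.9773  0.    ]
crop origin 260 160 scale 6
```

View pics/f_w.png

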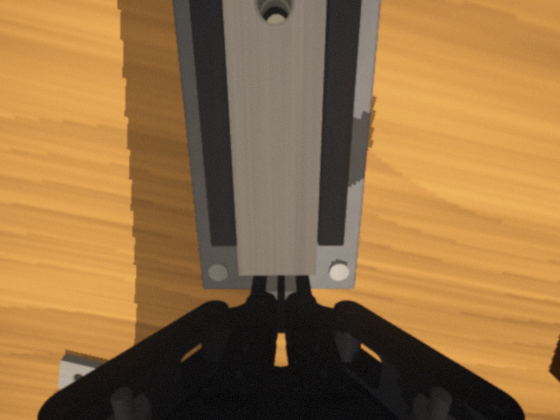

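View pics/f_s.png

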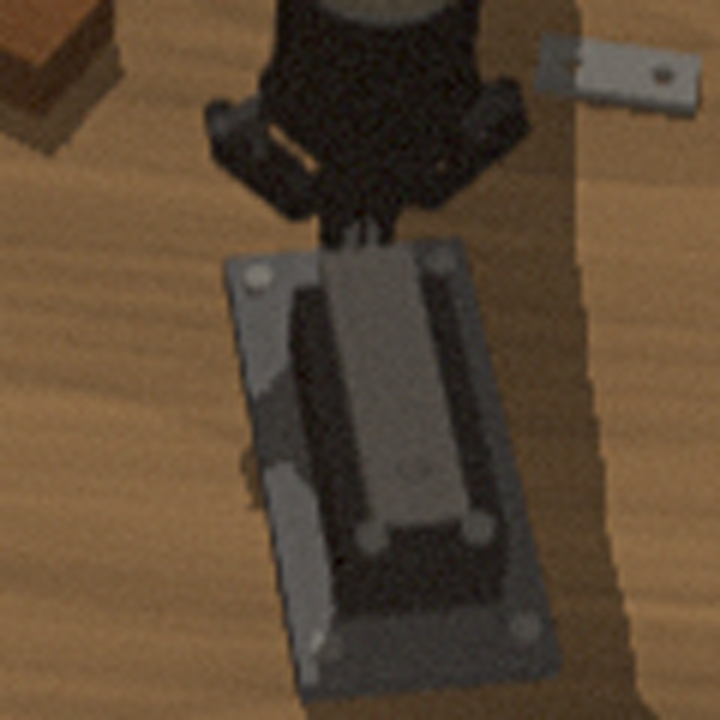

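Run:
```python
from h import *
f=imaging.grab_frame("wrist"); s=st()
T=R.from_quat(s["tcp_rot"])
for r in (263,264,275): print(r, [ (1000*T.inv().apply(at(f,277,r,z)-s["tool_pos"])).round(1) for z in (.058,.05,.042,.034)])
for r in (255,): print("tip", r, [ (1000*T.inv().apply(at(f,281,r,z)-s["tool_pos"])).round(1) for z in (.032,.045)])
d=at(f,275,12,.058)[:2]-C; print("hole", 1000*d@U,1000*d@V)
for r in (229,): print('chan end now',[1000*(at(f,222,244,.054)[:2]-C)@U])
crop(f,"f_w2.png",(278,275),(60,35),6)
crop(f,"f_w3.png",(278,40),(60,40),6)
```

```text
t 7.3 tcp [0.4885 0.0138 0.1059] bed uv mm [-75.5  -1.2] F [ 0.   0.2 -1. ] open -0.0001
tool x [ 1.e-04 -0.e+00 -1.e+00] y [ 0.2116 -0.9774  0.    ]
263 [array([ 47.9,  -2.3, -18.1]), array([ 55.9,  -2.4, -13.6]), array([63.9, -2.5, -9.1]), array([71.9, -2.7, -4.6])]
264 [array([ 47.9,  -2.3, -17.6]), array([ 55.9,  -2.4, -13.1]), array([63.9, -2.5, -8.5]), array([71.9, -2.7, -3.9])]
275 [array([ 47.9,  -2.3, -11.8]), array([55.9, -2.5, -6.9]), array([63.9, -2.6, -1.9]), array([71.9, -2.7,  3. ])]
tip 255 [array([73.9, -0.5, -8.4]), array([ 60.9,  -0.5, -15.3])]
hole 40.95178902824097 1.4651801909082094
chan end now [np.float64(-49.7721275025092)]
crop origin 218 240 scale 6
crop origin 218 0 scale 6
```

View pics/f_w2.png

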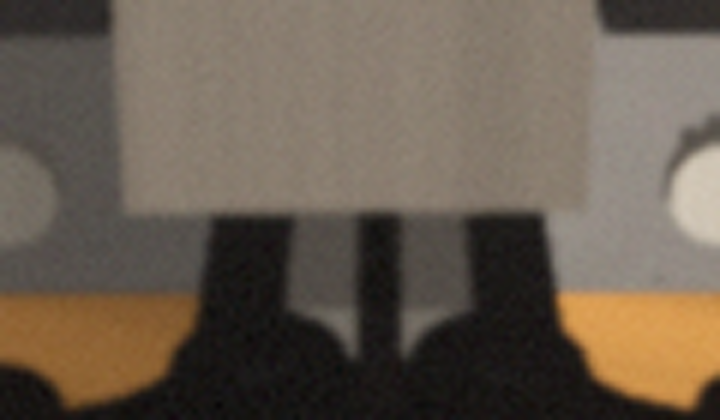

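View pics/f_w3.png

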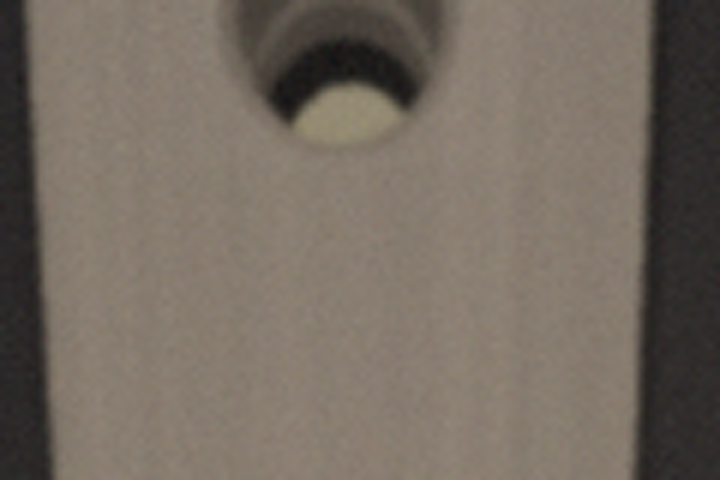

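```bash
python3 -m handwheel '[[[0,0,-0.3],[0,0,0],0],[[0,0,-0.3],[0,0,0],0],[[0,0,-0.3],[0,0,0],0],[[0,0,-0.3],[0,0,0],0],[[0,0,0],[0,0,0],0],[[0,0,0],[0,0,0],0],[[0,0,0],[0,0,0],0],[[0,0,0],[0,0,0],0]]'
python3 - <<'E'
from h import *
st()
f=imaging.grab_frame("wrist"); crop(f,"g_w2.png",(278,275),(60,35),6)
crop(f,"g_w3.png",(278,40),(60,40),6)
E
```

```text
time: 8.1
tool_pos: [0.4895, 0.014, 0.1058]
tcp_rot: [-0.703, -0.075, 0.703, -0.075]
wrist_force: [-3.6, -0.1, 0.5]
opening: -0.0002
t 8.1 tcp [0.4895 0.014  0.1058] bed uv mm [-74.6  -1.2] F [-3.6 -0.1  0.5] open -0.0002
tool x [-4.e-04 -1.e-04 -1.e+00] y [ 2.116e-01 -9.774e-01  1.000e-04]
crop origin 218 240 scale 6
crop origin 218 0 scale 6
```

View pics/g_w2.png

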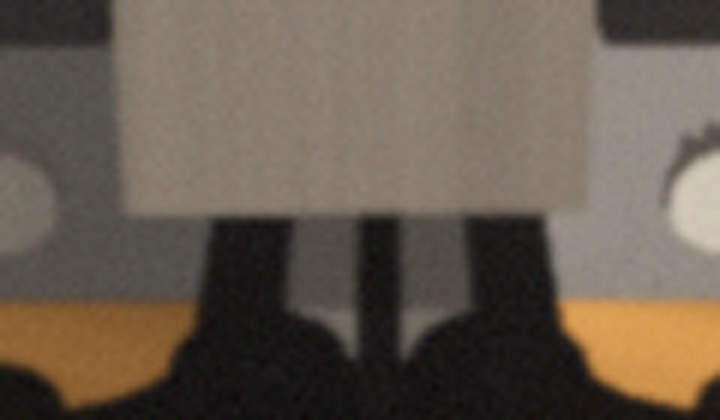

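View pics/g_w3.png

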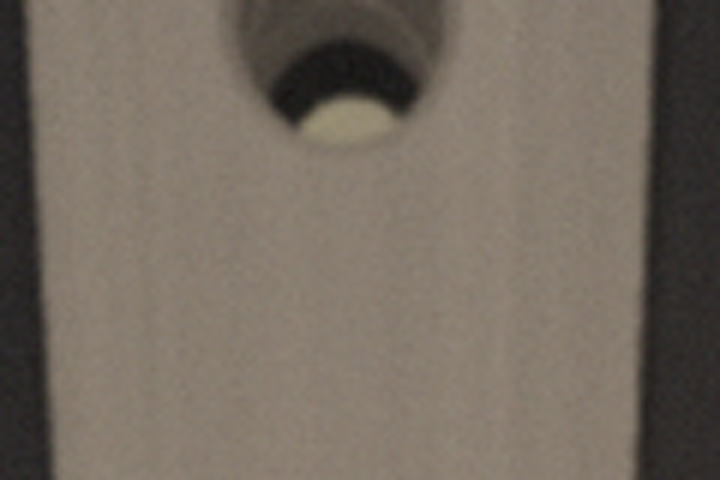

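```bash
python3 -m handwheel '[[[0,0,-0.3],[0,0,0],0],[[0,0,-0.3],[0,0,0],0],[[0,0,-0.3],[0,0,0],0],[[0,0,0],[0,0,0],0],[[0,0,0],[0,0,0],0],[[0,0,0],[0,0,0],0],[[0,0,0],[0,0,0],0],[[0,0,0],[0,0,0],0]]'
python3 - <<'E'
from h import *
st()
f=imaging.grab_frame("wrist"); crop(f,"h_w2.png",(278,275),(60,35),6)
crop(f,"h_w3.png",(278,40),(60,40),6)
E
```

```text
time: 8.95
tool_pos: [0.4896, 0.0141, 0.1056]
tcp_rot: [-0.702, -0.075, 0.704, -0.075]
wrist_force: [-6.3, -1.0, 1.6]
opening: 0.0001
t 8.95 tcp [0.4896 0.0141 0.1056] bed uv mm [-74.4  -1.2] F [-6.3 -1.   1.6] open 0.0001
tool x [-2.e-03 -6.e-04 -1.e+00] y [ 2.116e-01 -9.773e-01  1.000e-04]
crop origin 218 240 scale 6
crop origin 218 0 scale 6
```

View pics/h_w3.png

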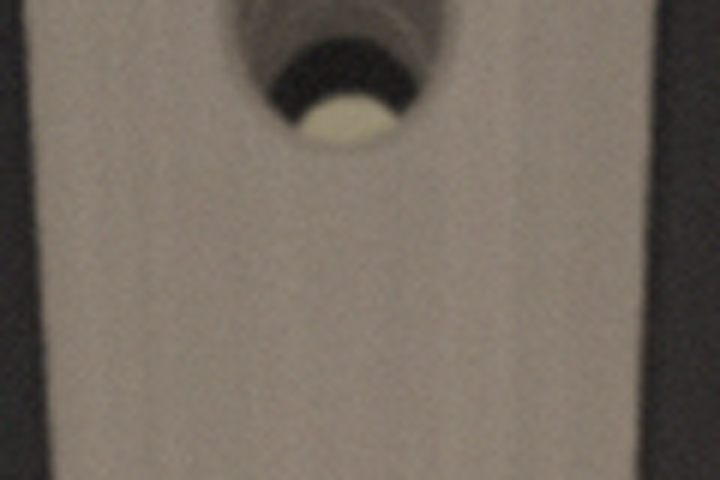

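```bash
python3 -m handwheel '[[[0,0,5],[0,0,0],0],[[0,0,20],[0,0,0],0],[[-40,0,0],[0,0,0],0],[[-40,0,0],[0,0,0],0],[[-40,0,0],[0,0,0],1],[[-40,0,0],[0,0,0],1],[[0,0,-35],[0,0,0],1],[[0,0,-35],[0,0,0],1]]'; python3 -m handwheel '[[[0,0,-38],[0,0,0],1],[[0,0,-38],[0,0,0],1],[[0,0,-38],[0,0,0],1],[[0,0,0],[0,0,0],1],[[0,0,0],[0,0,0],1],[[0,0,0],[0,0,0],1],[[0,0,0],[0,0,0],1],[[0,0,0],[0,0,0],1]]'
python3 - <<'E'
from h import *
st()
f=imaging.grab_frame("wrist"); cv2.imwrite("pics/i_w.png",f["color"][:,:,::-1])
crop(f,"i_w2.png",(280,189),(50,40),8)
E
```

```text
time: 9.8
tool_pos: [0.5366, 0.0237, 0.2688]
tcp_rot: [0.706, 0.074, -0.701, 0.075]
wrist_force: [0.2, -0.3, 1.1]
opening: 0.058
time: 10.6
tool_pos: [0.6455, 0.0476, 0.2665]
tcp_rot: [0.703, 0.075, -0.703, 0.075]
wrist_force: [0.8, -0.3, -0.2]
opening: 0.0856
t 10.6 tcp [0.6455 0.0476 0.2665] bed uv mm [85.  -1.4] F [ 0.8 -0.3 -0.2] open 0.0856
tool x [ 8.e-04 -4.e-04 -1.e+00] y [ 2.114e-01 -9.774e-01  5.000e-04]
crop origin 230 149 scale 8
```

View pics/i_w.png

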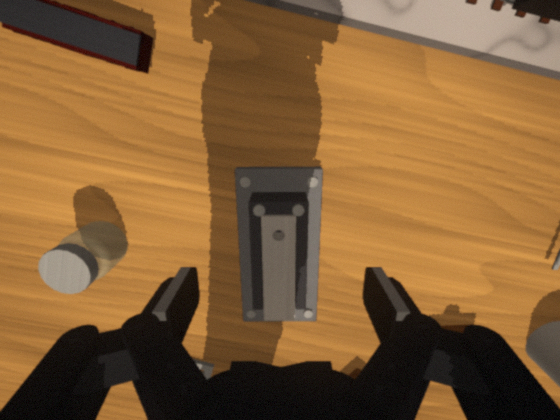

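View pics/i_w2.png

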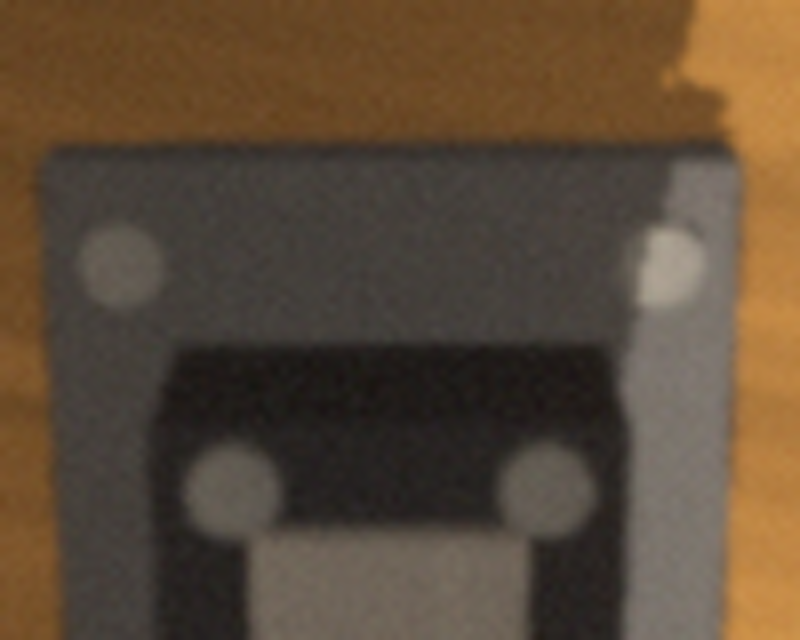

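```bash
python3 -m handwheel '[[[0,0,25],[0,0,0],1],[[0,0,15.4],[0,0,0],1],[[0,0,0],[0,0,0],1],[[0,0,0],[0,0,0],1],[[0,0,0],[0,0,0],1],[[0,0,0],[0,0,0],1],[[0,0,0],[0,0,0],1],[[0,0,0],[0,0,0],1]]'
python3 - <<'E'
from h import *
st()
f=imaging.grab_frame("wrist"); cv2.imwrite("pics/j_w.png",f["color"][:,:,::-1])
np.save("hole_img.npy",f["color"]); 
crop(f,"j_w2.png",(280,189),(50,40),8)
E
```

```text
time: 11.45
tool_pos: [0.6066, 0.0395, 0.2657]
tcp_rot: [-0.703, -0.075, 0.703, -0.075]
wrist_force: [-0.1, -0.9, -1.1]
opening: 0.0852
t 11.45 tcp [0.6066 0.0395 0.2657] bed uv mm [45.3 -1.1] F [-0.1 -0.9 -1.1] open 0.0852
tool x [-2.e-04  1.e-04 -1.e+00] y [ 2.118e-01 -9.773e-01 -1.000e-04]
crop origin 230 149 scale 8
```

View pics/j_w2.png

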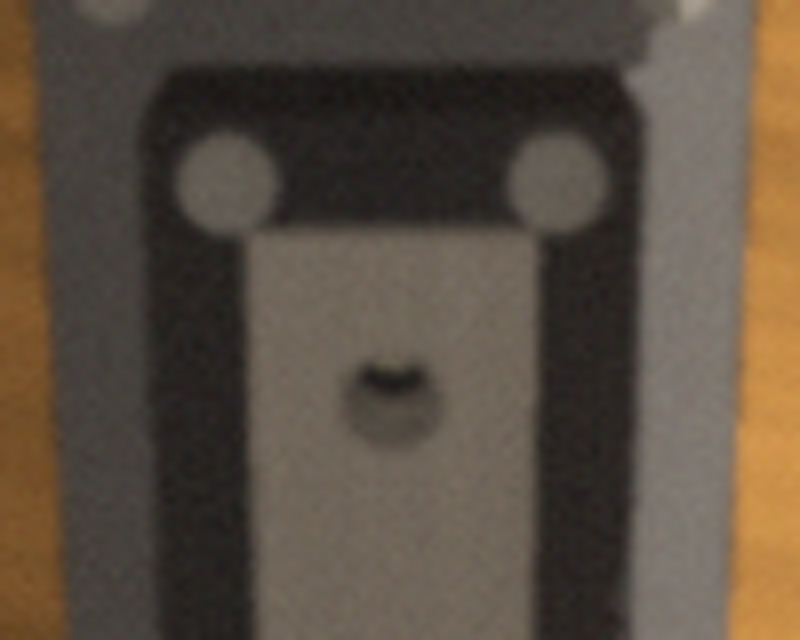

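Run:
```python
from h import *
f=imaging.grab_frame("wrist"); s=st(); T=R.from_quat(s["tcp_rot"])
print("tool axis px", proj(f,s["tool_pos"]+T.apply([s["tool_pos"][2]-.058,0,0])))
print("hole in tool mm",1000*T.inv().apply(at(f,230+392/8-.44,149+406/8-.44,.058)-s["tool_pos"]), at(f,230+392/8-.44,149+406/8-.44,.058))
print("end corners",at(f,230+247/8-.44,149+230/8-.44,.058),at(f,230+538/8-.44,149+230/8-.44,.058))
t=imaging.grab_frame("top"); crop(t,"j_t.png",(248,210),(40,40),8)
```

```text
t 11.55 tcp [0.6066 0.0395 0.2657] bed uv mm [45.2 -1.1] F [0.3 0.4 0.1] open 0.0854
tool x [-2.e-04  0.e+00 -1.e+00] y [ 2.118e-01 -9.773e-01 -1.000e-04]
tool axis px [[281.3272189  199.09603824]]
hole in tool mm [207.74447283  -2.76535889   0.22506792] [0.60571903 0.04214576 0.058     ]
end corners [0.62386945 0.0641054  0.058     ] [0.63139457 0.02947327 0.058     ]
crop origin 208 170 scale 8
```

View pics/j_t.png

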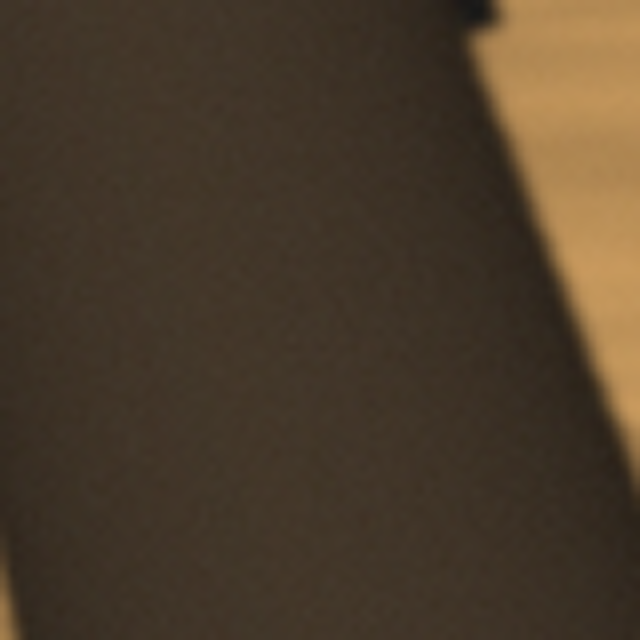

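```bash
python3 -m handwheel '[[[-5,34.7,29],[0,0,0],1],[[-5,34.7,29],[0,0,0],1],[[-5,34.7,29],[0,0,0],1],[[-5,34.7,29],[0,0,0],1],[[-5,34.7,29],[0,0,0],1],[[-5,34.7,29],[0,0,0],1],[[-5,34.7,29],[0,0,0],1],[[0,0,0],[0,0,0],1]]';  python3 -m handwheel '[[[0,0,0],[0,0,0],1],[[0,0,0],[0,0,0],1],[[0,0,0],[0,0,0],1],[[0,0,0],[0,0,0],1],[[0,0,0],[0,0,0],1],[[0,0,0],[0,0,0],1],[[0,0,0],[0,0,0],1],[[0,0,0],[0,0,0],1]]'
python3 - <<'E'
from h import *
st()
f=imaging.grab_frame("wrist"); cv2.imwrite("pics/k_w.png",f["color"][:,:,::-1])
crop(f,"k_w2.png",(280,199),(50,40),8)
E
```

```text
time: 12.4
tool_pos: [0.4562, -0.2475, 0.3015]
tcp_rot: [-0.703, -0.071, 0.704, -0.073]
wrist_force: [1.0, 0.1, 0.7]
opening: 0.0854
time: 13.2
tool_pos: [0.4595, -0.2409, 0.3009]
tcp_rot: [-0.703, -0.075, 0.703, -0.075]
wrist_force: [0.1, 0.5, 0.2]
opening: 0.0858
t 13.2 tcp [ 0.4595 -0.2409  0.3009] bed uv mm [-157.8 -244.1] F [0.1 0.5 0.2] open 0.0858
tool x [-0.e+00 -1.e-04 -1.e+00] y [ 0.2118 -0.9773  0.    ]
crop origin 230 159 scale 8
```

View pics/k_w.png

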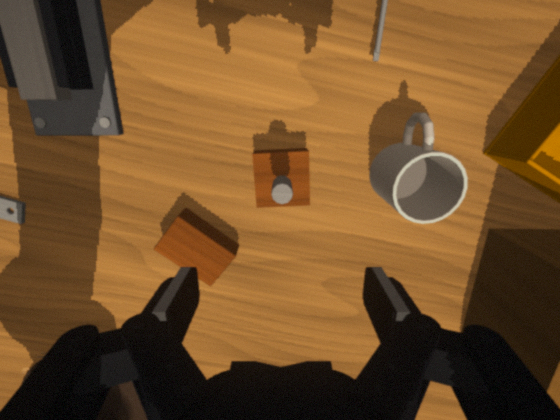

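View pics/k_w2.png

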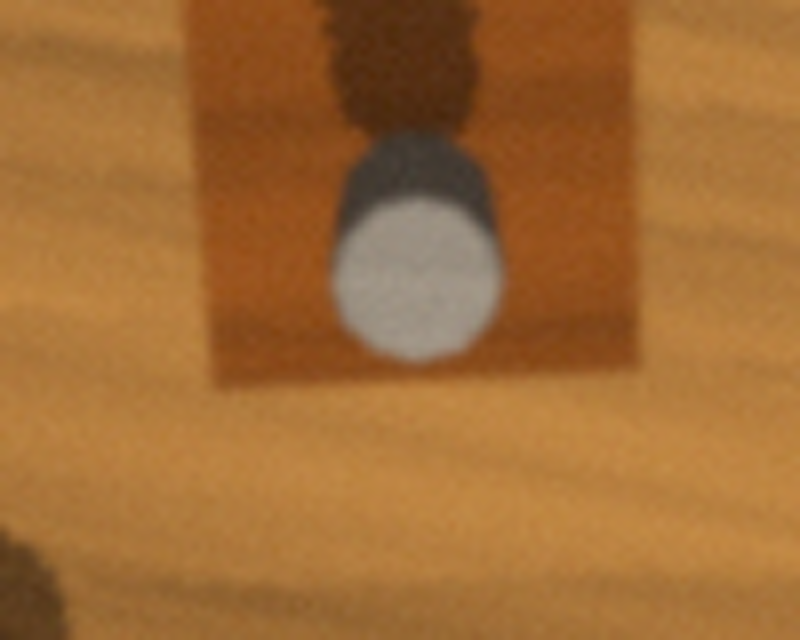

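Run:
```python
from h import *
f=imaging.grab_frame("wrist"); s=st(); T=R.from_quat(s["tcp_rot"])
p=at(f,230+418/8-.44,159+278.5/8-.44,.092)
print("pin in tool mm",1000*T.inv().apply(p-s["tool_pos"]), p)
print("tool axis px", proj(f,s["tool_pos"]+T.apply([s["tool_pos"][2]-.092,0,0])))
```

```text
t 13.3 tcp [ 0.4595 -0.241   0.3009] bed uv mm [-157.8 -244.2] F [-0.6  0.6 -0.3] open 0.0855
tool x [ 1.e-04 -1.e-04 -1.e+00] y [ 2.116e-01 -9.774e-01  1.000e-04]
pin in tool mm [208.90076976   0.46474962  -5.56471349] [ 0.46504053 -0.24027758  0.092     ]
tool axis px [[281.33639483 198.71876993]]
```

Run:
```python
from h import *
f=imaging.grab_frame("wrist"); t=imaging.grab_frame("scene"); s=st()
crop(f,"l_w.png",(282,178),(40,38),9)
crop(t,"l_s.png",(217,187),(30,30),10)
```

```text
t 13.4 tcp [ 0.4595 -0.241   0.3009] bed uv mm [-157.8 -244.1] F [-0.7  1.3 -0.4] open 0.0853
tool x [ 0.  0. -1.] y [ 0.2116 -0.9773 -0.    ]
crop origin 242 140 scale 9
crop origin 187 157 scale 10
```

View pics/l_w.png

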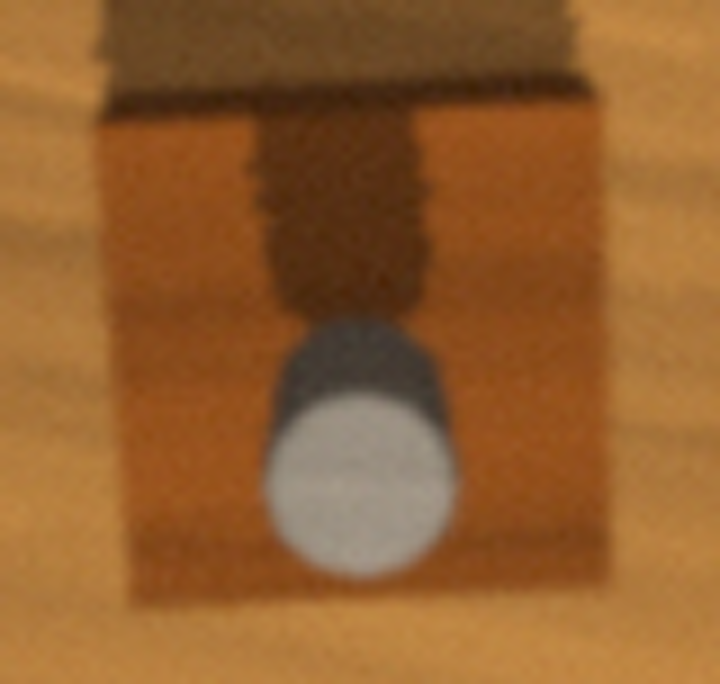

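View pics/l_s.png

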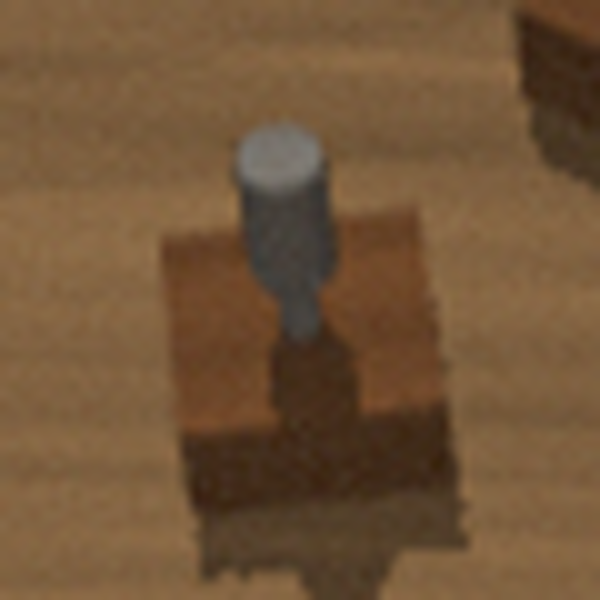

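Run:
```python
from h import *
f=imaging.grab_frame("wrist"); t=imaging.grab_frame("scene"); s=st(); T=R.from_quat(s["tcp_rot"])
W=lambda x,y,z: at(f,242+(x+.5)/9-.5,140+(y+.5)/9-.5,z)
S=lambda x,y,z: at(t,187+(x+.5)/10-.5,157+(y+.5)/10-.5,z)
b=np.array([W(97,122,.032),W(602,98,.032),W(610,585,.032),W(128,604,.032)]); print(b.round(4), "blk",b.mean(0), "pin",W(362,483,.092))
for i in range(4): print(np.linalg.norm(b[i]-b[i-1]))
b=np.array([S(163,240,.032),S(418,208,.032),S(445,405,.032),S(185,435,.032)]); print(b.round(4),"blk S",b.mean(0),"pin",S(280,158,.092))
for i in range(4): print(np.linalg.norm(b[i]-b[i-1]))
```

```text
t 13.5 tcp [ 0.4594 -0.241   0.3009] bed uv mm [-157.8 -244.2] F [-0.5 -0.1 -0. ] open 0.0854
tool x [ 0. -0. -1.] y [ 0.2116 -0.9774  0.    ]
[[ 0.4885 -0.2005  0.032 ]
 [ 0.5052 -0.2632  0.032 ]
 [ 0.4417 -0.2802  0.032 ]
 [ 0.4251 -0.2165  0.032 ]] blk [ 0.46511932 -0.24011653  0.032     ] pin [ 0.46515838 -0.24026743  0.092     ]
0.06537066754931445
0.0649206447928419
0.06572893951741614
0.06587825781879462
[[ 0.4394 -0.2813  0.032 ]
 [ 0.422  -0.2191  0.032 ]
 [ 0.4858 -0.202   0.032 ]
 [ 0.5019 -0.2638  0.032 ]] blk S [ 0.46225598 -0.24157045  0.032     ] pin [ 0.46272179 -0.24173794  0.092     ]
0.06485327812856286
0.064570234305733
0.06601726080072592
0.0638105398794501
```

```bash
python3 -m handwheel '[[[40,0.5,-5.4],[0,0,0],1],[[40,0,0],[0,0,0],1],[[40,0,0],[0,0,0],1],[[25,0,0],[0,0,0],0.8],[[15,0,0],[0,0,0],0.6],[[7,0,0],[0,0,0],0.6],[[0,0,0],[0,0,0],0.6],[[0,0,0],[0,0,0],0.6]]'
python3 - <<'E'
from h import *
st()
f=imaging.grab_frame("wrist"); cv2.imwrite("pics/m_w.png",f["color"][:,:,::-1])
E
```

```text
time: 14.3
tool_pos: [0.4653, -0.2405, 0.1346]
tcp_rot: [0.703, 0.075, -0.703, 0.075]
wrist_force: [0.3, 0.7, -0.3]
opening: 0.0512
t 14.3 tcp [ 0.4653 -0.2405  0.1346] bed uv mm [-152.  -244.9] F [ 0.3  0.7 -0.3] open 0.0512
tool x [ 1.e-03 -5.e-04 -1.e+00] y [ 2.117e-01 -9.773e-01  7.000e-04]
```

View pics/m_w.png

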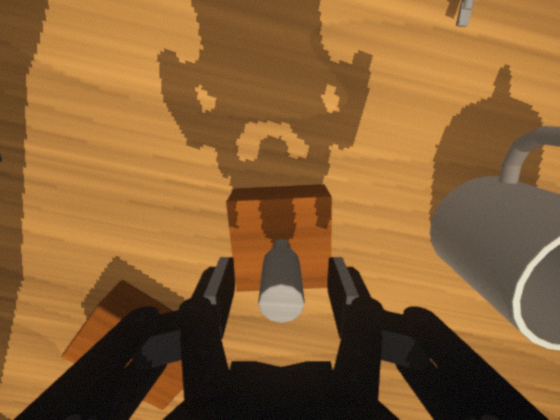

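```bash
python3 -m handwheel '[[[0,0,0],[0,0,0],0.35],[[0,0,0],[0,0,0],0.3],[[0,0,0],[0,0,0],0.2],[[0,0,0],[0,0,0],0.1],[[0,0,0],[0,0,0],0],[[0,0,0],[0,0,0],0],[[0,0,0],[0,0,0],0],[[0,0,0],[0,0,0],0]]' 60
python3 - <<'E'
from h import *
st()
f=imaging.grab_frame("wrist"); cv2.imwrite("pics/n_w.png",f["color"][:,:,::-1])
E
```

```text
time: 15.15
tool_pos: [0.4653, -0.2406, 0.1347]
tcp_rot: [0.703, 0.075, -0.703, 0.076]
wrist_force: [-1.0, -0.5, 5.7]
opening: 0.0206
t 15.15 tcp [ 0.4653 -0.2406  0.1347] bed uv mm [-152. -245.] F [-1.  -0.5  5.7] open 0.0206
tool x [ 1.2e-03 -8.0e-04 -1.0e+00] y [ 0.2116 -0.9773  0.001 ]
```

View pics/n_w.png

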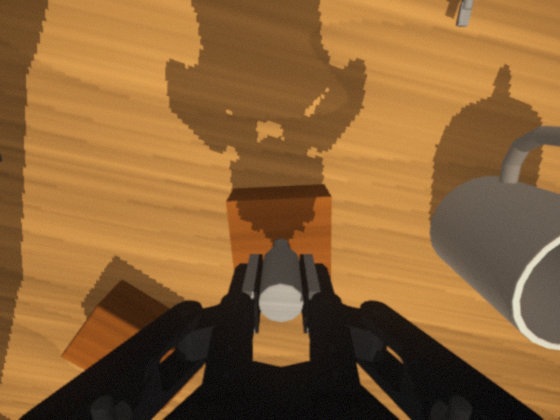

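```bash
python3 -m handwheel '[[[-3,0,0],[0,0,0],0],[[-7,0,0],[0,0,0],0],[[-15,0,0],[0,0,0],0],[[-25,0,0],[0,0,0],0],[[-25,0,0],[0,0,0],0],[[-25,0,0],[0,0,0],0],[[0,-15,-12],[0,0,0],0],[[0,-30,-24],[0,0,0],0]]';  python3 -m handwheel '[[[0,-33,-26],[0,0,0],0],[[0,-33,-26],[0,0,0],0],[[0,-33,-26],[0,0,0],0],[[0,-33,-26],[0,0,0],0],[[0,-33,-26],[0,0,0],0],[[0,-24,-20],[0,0,0],0],[[0,-12.2,-11.1],[0,0,0],0],[[0,0,0],[0,0,0],0]]'; python3 -m handwheel '[[[0,0,0],[0,0,0],0],[[0,0,0],[0,0,0],0],[[0,0,0],[0,0,0],0],[[0,0,0],[0,0,0],0],[[0,0,0],[0,0,0],0],[[0,0,0],[0,0,0],0],[[0,0,0],[0,0,0],0],[[0,0,0],[0,0,0],0]]'
python3 - <<'E'
from h import *
s=st()
f=imaging.grab_frame("wrist"); cv2.imwrite("pics/o_w.png",f["color"][:,:,::-1])
T=R.from_quat(s["tcp_rot"]); print("need mm",1000*T.inv().apply([.6059-s["tool_pos"][0],.0418-s["tool_pos"][1],0]))
E
```

```text
time: 16.0
tool_pos: [0.4897, -0.1913, 0.2351]
tcp_rot: [0.703, 0.072, -0.703, 0.074]
wrist_force: [1.6, 0.7, -2.0]
opening: 0.0199
time: 16.8
tool_pos: [0.6057, 0.0446, 0.2338]
tcp_rot: [-0.703, -0.077, 0.703, -0.076]
wrist_force: [0.1, -0.3, -1.3]
opening: 0.0203
time: 17.6
tool_pos: [0.6054, 0.0421, 0.2339]
tcp_rot: [0.703, 0.075, -0.703, 0.075]
wrist_force: [0.0, 0.2, -2.9]
opening: 0.0206
t 17.6 tcp [0.6054 0.0421 0.2339] bed uv mm [44.6  1.7] F [ 0.   0.2 -2.9] open 0.0206
tool x [ 0. -0. -1.] y [ 0.2118 -0.9773  0.    ]
need mm [ 1.67320384e-05  3.87236218e-01 -4.68446055e-01]
```

View pics/o_w.png

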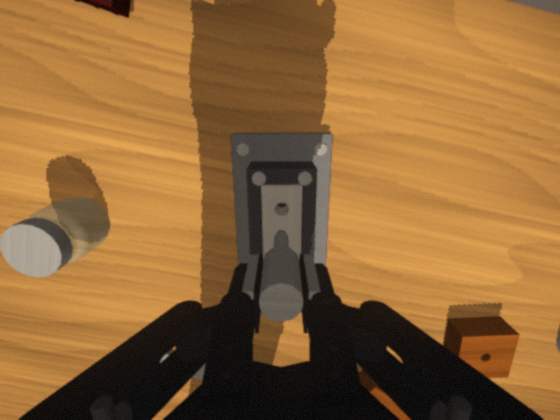

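```bash
python3 -m handwheel '[[[10,0.4,-0.5],[0,0,0],0],[[15,0,0],[0,0,0],0],[[10,0,0],[0,0,0],0],[[5,0,0],[0,0,0],0],[[0,0,0],[0,0,0],0],[[0,0,0],[0,0,0],0],[[0,0,0],[0,0,0],0],[[0,0,0],[0,0,0],0]]'
cat > ov.py <<'E'
from h import *
import sys
s=st(); T=R.from_quat(s["tcp_rot"]); f=imaging.grab_frame("wrist")
a=np.linspace(0,2*np.pi,60)
S=7; x0,y0=225,170
im=cv2.resize(f["color"][y0:y0+80,x0:x0+112,::-1],None,fx=S,fy=S,interpolation=cv2.INTER_CUBIC); cv2.imwrite("pics/%s_raw.png"%sys.argv[1],im)
def dr(pts,c):
    q=((proj(f,pts)-[x0,y0]+.5)*S-.5).astype(np.int32); cv2.polylines(im,[q.reshape(-1,1,2)],True,c,1)
for X,r,c in ((122.7,3.5,(0,0,255)),(115.7,5,(0,255,0)),(82.7,11,(255,255,0)),(42.7,11,(255,0,255))):
    dr(s["tool_pos"]+T.apply(np.c_[np.full(60,X),r*np.cos(a),r*np.sin(a)]/1000),c)
h=np.array([.60572,.04215,.058]); dr(h+np.c_[6*np.cos(a),6*np.sin(a),0*a]/1000,(0,255,255))
cv2.imwrite("pics/%s.png"%sys.argv[1],im)
T_=imaging.grab_frame("scene"); crop(T_,sys.argv[1]+"_s.png",(328,215),(40,45),7)
print("need mm",1000*T.inv().apply([.6059-s["tool_pos"][0],.0418-s["tool_pos"][1],0]))
E
python3 ov.py p
```

```text
time: 18.45
tool_pos: [0.6062, 0.0418, 0.1944]
tcp_rot: [0.703, 0.075, -0.703, 0.075]
wrist_force: [1.3, 0.1, -1.1]
opening: 0.0201
t 18.45 tcp [0.6062 0.0418 0.1944] bed uv mm [45.4  1.2] F [ 1.3  0.1 -1.1] open 0.0201
tool x [ 0.001  0.    -1.   ] y [ 2.117e-01 -9.773e-01  2.000e-04]
crop origin 288 170 scale 7
need mm [-3.16567532e-04 -7.64717372e-02  3.18307855e-01]
```

View pics/p.png

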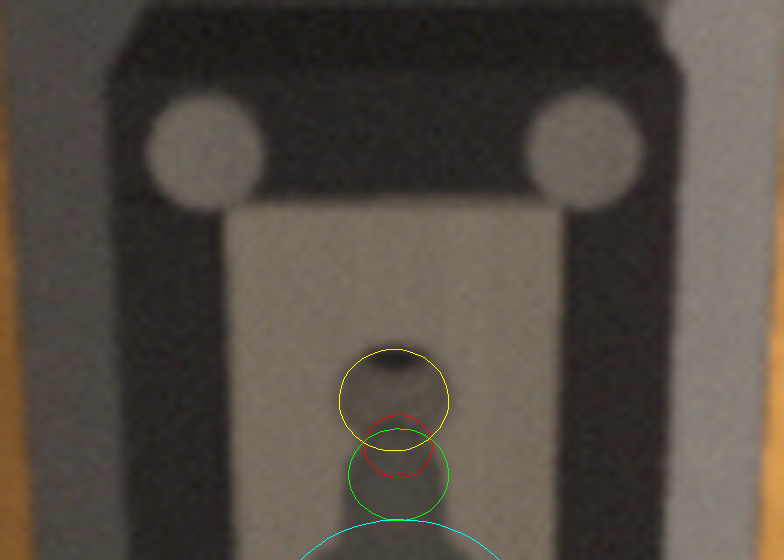

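View pics/p_s.png

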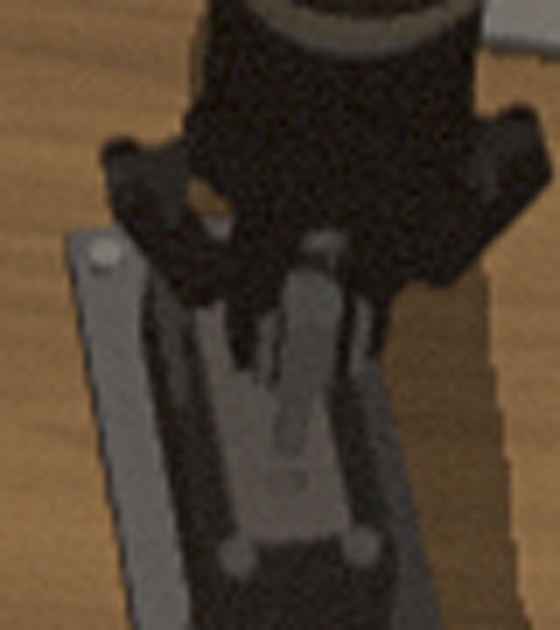

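View pics/p_raw.png

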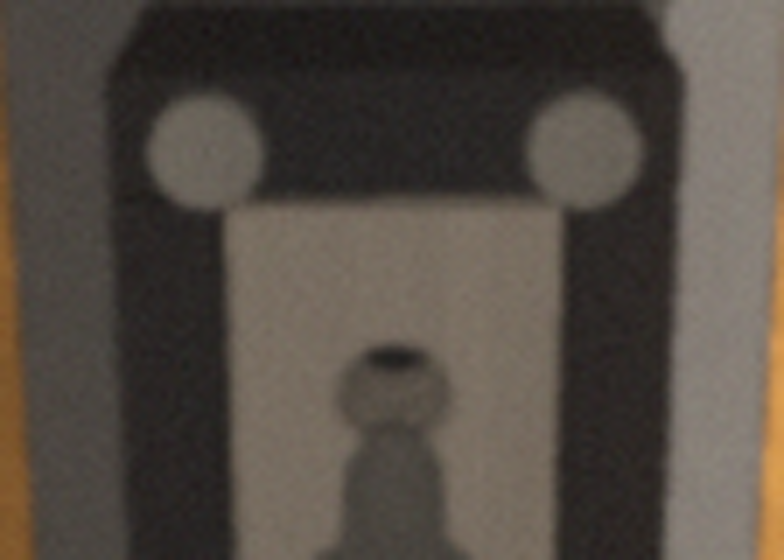

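```bash
python3 -m handwheel '[[[4,0,0.3],[0,0,0],0],[[4,0,0],[0,0,0],0],[[2,0,0],[0,0,0],0],[[0,0,0],[0,0,0],0],[[0,0,0],[0,0,0],0],[[0,0,0],[0,0,0],0],[[0,0,0],[0,0,0],0],[[0,0,0],[0,0,0],0]]'
python3 ov.py q
```

```text
time: 19.35
tool_pos: [0.6057, 0.0417, 0.184]
tcp_rot: [0.703, 0.075, -0.703, 0.075]
wrist_force: [0.7, 0.7, -1.7]
opening: 0.0202
t 19.35 tcp [0.6057 0.0417 0.184 ] bed uv mm [44.9  1.2] F [ 0.7  0.7 -1.7] open 0.0202
tool x [ 3.e-04 -0.e+00 -1.e+00] y [ 2.117e-01 -9.773e-01  1.000e-04]
crop origin 288 170 scale 7
need mm [ 4.15782011e-05 -6.22382775e-02 -1.85486407e-01]
```

View pics/q.png

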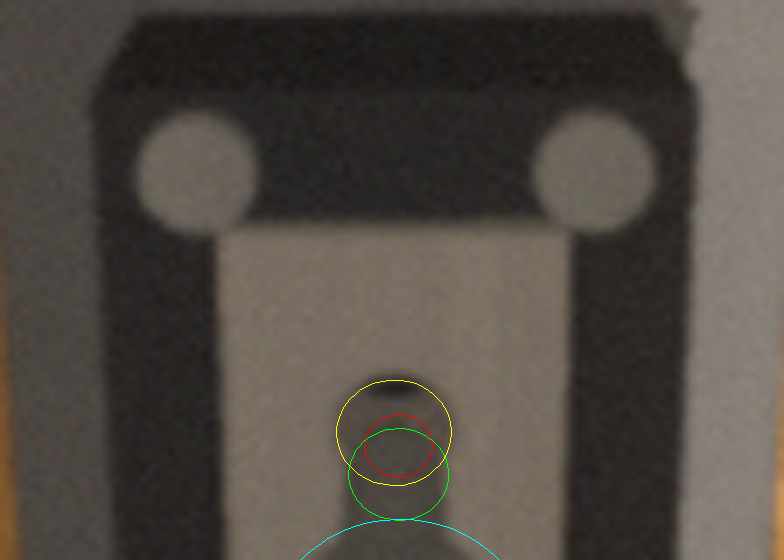

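View pics/q_s.png

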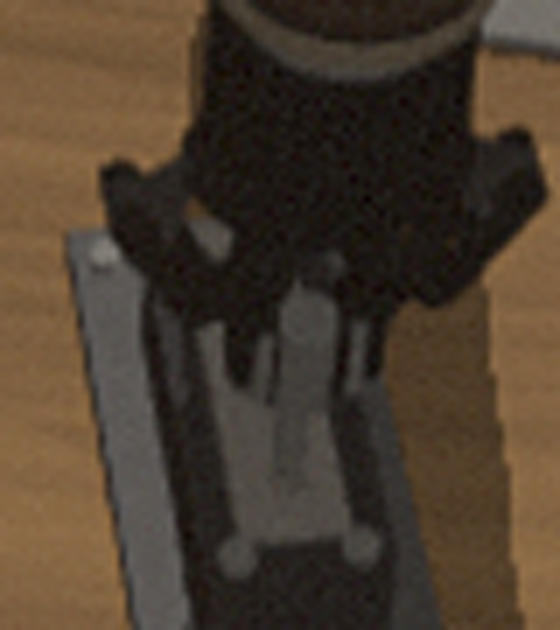

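View pics/q_raw.png

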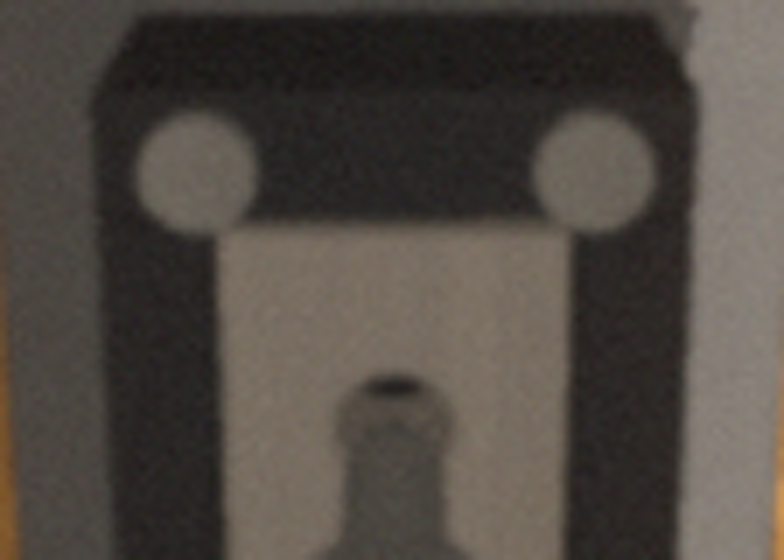

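```bash
sed -e 's/x0,y0=225,170/x0,y0=225,205/' -e 's/y0+80/y0+110/' -e 's/S=7/S=5.4/' ov.py > ov2.py
python3 - <<'E'
import re
s=open('ov2.py').read().replace("S=5.4","S=5"); open('ov2.py','w').write(s)
E
python3 ov2.py r
```

```text
t 19.45 tcp [0.6057 0.0417 0.184 ] bed uv mm [44.9  1.2] F [-0.4  0.5 -2.6] open 0.0202
tool x [ 2.e-04 -0.e+00 -1.e+00] y [ 0.2117 -0.9773  0.    ]
crop origin 288 170 scale 7
need mm [ 3.17543355e-05 -5.07668590e-02 -2.26081908e-01]
```

View pics/r.png

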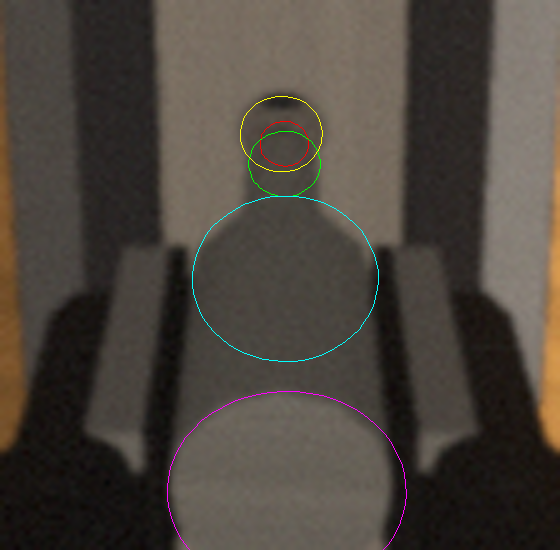

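View pics/r_raw.png

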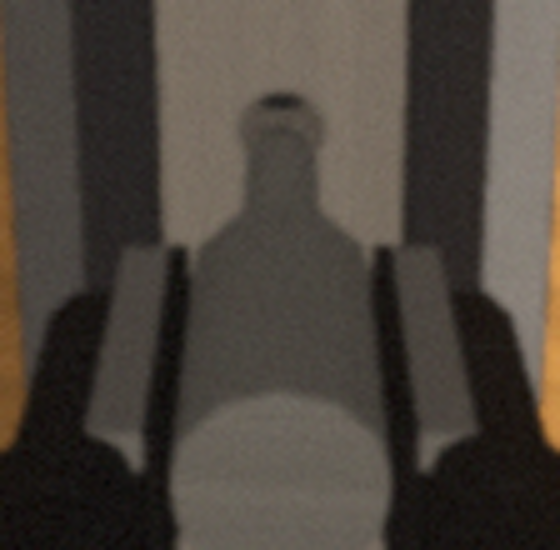

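Run:
```python
from h import *
acc=0
f=imaging.grab_frame("wrist"); g=f["color"].astype(float).mean(2)
for i in range(3): g+=imaging.grab_frame("wrist")["color"].astype(float).mean(2)
g/=4; np.save("g1.npy",g)
c=g[215:260,255:310]; c=np.clip((c-30)/(110-30),0,1)**0.8*255
im=cv2.resize(c.astype(np.uint8),None,fx=13,fy=13,interpolation=cv2.INTER_CUBIC); cv2.imwrite("pics/s.png",im); st()
```

```text
t 19.75 tcp [0.6056 0.0417 0.1839] bed uv mm [44.8  1.2] F [-0.7 -0.3 -1. ] open 0.0202
tool x [ 0. -0. -1.] y [ 0.2116 -0.9773  0.    ]
```

View pics/s.png

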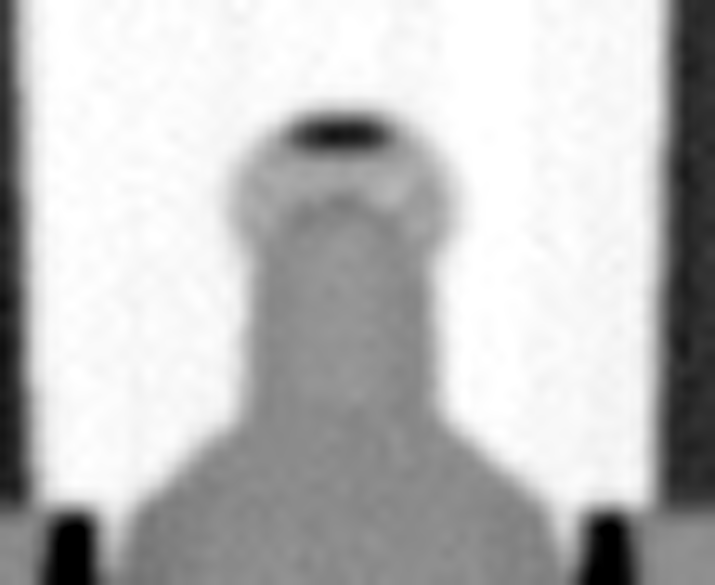

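```bash
python3 -m handwheel '[[[0,0.2,-0.5],[0,0,0],0],[[1,0,0],[0,0,0],0],[[1,0,0],[0,0,0],0],[[1,0,0],[0,0,0],0],[[1,0,0],[0,0,0],0],[[1,0,0],[0,0,0],0],[[0,0,0],[0,0,0],0],[[0,0,0],[0,0,0],0]]'
python3 - <<'E'
from h import *
s=st()
acc=[telemetry.read_state()["wrist_force"]]
g=0
for i in range(4): g=g+imaging.grab_frame("wrist")["color"].astype(float).mean(2); acc.append(telemetry.read_state()["wrist_force"])
g/=4; print("F mean",np.mean(acc,0).round(2), "in tool", R.from_quat(s["tcp_rot"]).inv().apply(np.mean(acc,0)).round(2))
c=g[215:260,255:310]; c=np.clip((c-30)/(110-30),0,1)**0.8*255
cv2.imwrite("pics/t.png",cv2.resize(c.astype(np.uint8),None,fx=13,fy=13,interpolation=cv2.INTER_CUBIC)); st()
E
```

```text
time: 20.55
tool_pos: [0.6062, 0.0416, 0.1789]
tcp_rot: [-0.703, -0.075, 0.703, -0.075]
wrist_force: [-0.7, -0.1, -1.2]
opening: 0.0204
t 20.55 tcp [0.6062 0.0416 0.1789] bed uv mm [45.3  1.1] F [-0.7 -0.1 -1.2] open 0.0204
tool x [-1.e-04 -0.e+00 -1.e+00] y [ 0.2117 -0.9773 -0.    ]
F mean [ 0.14  0.02 -1.11] in tool [ 1.11  0.01 -0.14]
t 20.75 tcp [0.6062 0.0416 0.179 ] bed uv mm [45.4  1. ] F [ 0.  -0.2 -2.1] open 0.0203
tool x [ 2.e-04 -0.e+00 -1.e+00] y [ 0.2117 -0.9773  0.    ]
```

View pics/t.png

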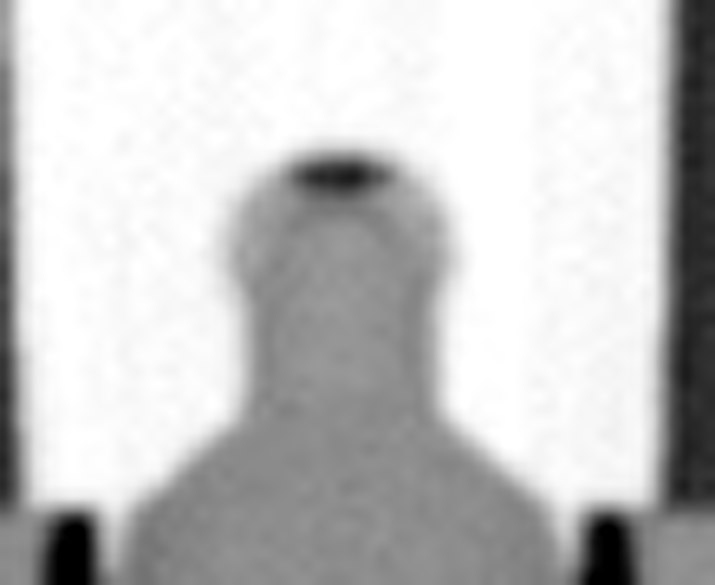

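```bash
python3 -m handwheel '[[[1,0,0],[0,0,0],0],[[1,0,0],[0,0,0],0],[[1,0,0],[0,0,0],0],[[1,0,0],[0,0,0],0],[[1,0,0],[0,0,0],0],[[1,0,0],[0,0,0],0],[[1,0,0],[0,0,0],0],[[0,0,0],[0,0,0],0]]'
cat > ft.py <<'E'
from h import *
s=st(); acc=[s["wrist_force"]]
for i in range(3): g=imaging.grab_frame("wrist")["color"].astype(float).mean(2); acc.append(telemetry.read_state()["wrist_force"])
print("F tool mean",R.from_quat(s["tcp_rot"]).inv().apply(np.mean(acc,0)).round(2))
c=g[200:300,230:330]; c=np.clip((c-30)/(110-30),0,1)**0.8*255
import sys
cv2.imwrite("pics/%s.png"%sys.argv[1],cv2.resize(c.astype(np.uint8),None,fx=5,fy=5,interpolation=cv2.INTER_CUBIC))
E
python3 ft.py u
```

```text
time: 21.55
tool_pos: [0.6061, 0.0416, 0.1717]
tcp_rot: [-0.703, -0.075, 0.703, -0.075]
wrist_force: [0.9, -0.8, -1.3]
opening: 0.0204
t 21.55 tcp [0.6061 0.0416 0.1717] bed uv mm [45.3  1. ] F [ 0.9 -0.8 -1.3] open 0.0204
tool x [-2.e-04 -0.e+00 -1.e+00] y [ 0.2117 -0.9773 -0.    ]
F tool mean [ 1.72  0.15 -0.06]
```

View pics/u.png

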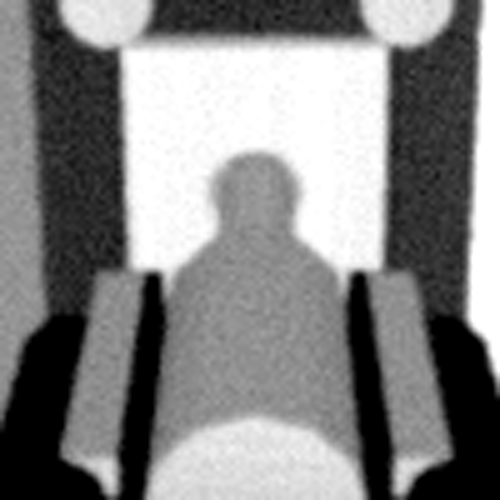

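```bash
python3 -m handwheel '[[[1,0,0],[0,0,0],0],[[1,0,0],[0,0,0],0],[[1,0,0],[0,0,0],0],[[1,0,0],[0,0,0],0],[[1,0,0],[0,0,0],0],[[1,0,0],[0,0,0],0],[[1,0,0],[0,0,0],0],[[0,0,0],[0,0,0],0]]'
python3 ft.py v;  python3 -m handwheel '[[[1,0,0],[0,0,0],0],[[1,0,0],[0,0,0],0],[[1,0,0],[0,0,0],0],[[1,0,0],[0,0,0],0],[[1,0,0],[0,0,0],0],[[0,0,0],[0,0,0],0],[[0,0,0],[0,0,0],0],[[0,0,0],[0,0,0],0]]'
python3 ft.py v
```

```text
time: 22.5
tool_pos: [0.6061, 0.0416, 0.1647]
tcp_rot: [-0.703, -0.075, 0.703, -0.075]
wrist_force: [0.4, -0.3, -1.6]
opening: 0.0204
t 22.5 tcp [0.6061 0.0416 0.1647] bed uv mm [45.2  1. ] F [ 0.4 -0.3 -1.6] open 0.0204
tool x [-3.e-04 -1.e-04 -1.e+00] y [ 0.2117 -0.9773  0.    ]
F tool mean [ 1.55 -0.06 -0.42]
time: 23.45
tool_pos: [0.6062, 0.0416, 0.16]
tcp_rot: [0.703, 0.075, -0.703, 0.075]
wrist_force: [-0.8, -0.6, -1.9]
opening: 0.0204
t 23.45 tcp [0.6062 0.0416 0.16  ] bed uv mm [45.4  1. ] F [-0.8 -0.6 -1.9] open 0.0204
tool x [ 1.e-04 -0.e+00 -1.e+00] y [ 2.117e-01 -9.773e-01  1.000e-04]
F tool mean [1.69 0.29 0.01]
```

```bash
python3 -m handwheel '[[[1,0,0],[0,0,0],0],[[1,0,0],[0,0,0],0],[[1,0,0],[0,0,0],0],[[1,0,0],[0,0,0],0],[[1,0,0],[0,0,0],0],[[1,0,0],[0,0,0],0],[[0,0,0],[0,0,0],0],[[0,0,0],[0,0,0],0]]'
python3 ft.py v;  python3 -m handwheel '[[[1,0,0],[0,0,0],0],[[1,0,0],[0,0,0],0],[[1,0,0],[0,0,0],0],[[1,0,0],[0,0,0],0],[[1,0,0],[0,0,0],0],[[0,0,0],[0,0,0],0],[[0,0,0],[0,0,0],0],[[0,0,0],[0,0,0],0]]'
python3 ft.py w
```

```text
time: 24.4
tool_pos: [0.6062, 0.0416, 0.1539]
tcp_rot: [-0.703, -0.075, 0.703, -0.075]
wrist_force: [0.1, -1.0, -1.7]
opening: 0.02
t 24.4 tcp [0.6062 0.0416 0.1539] bed uv mm [45.3  1. ] F [ 0.1 -1.  -1.7] open 0.02
tool x [-1.e-04 -0.e+00 -1.e+00] y [ 0.2117 -0.9773  0.    ]
F tool mean [ 1.7  -0.04  0.15]
time: 25.35
tool_pos: [0.6062, 0.0416, 0.1489]
tcp_rot: [0.703, 0.075, -0.703, 0.075]
wrist_force: [0.2, -0.4, -2.7]
opening: 0.0204
t 25.35 tcp [0.6062 0.0416 0.1489] bed uv mm [45.4  1.1] F [ 0.2 -0.4 -2.7] open 0.0204
tool x [ 0. -0. -1.] y [ 0.2117 -0.9773  0.    ]
F tool mean [ 1.8   0.07 -0.  ]
```

View pics/w.png

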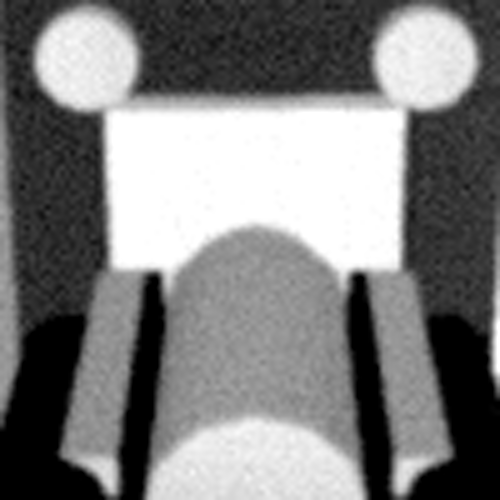

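```bash
python3 -m handwheel '[[[0.5,0,0],[0,0,0],0],[[0.5,0,0],[0,0,0],0],[[0.5,0,0],[0,0,0],0],[[0.5,0,0],[0,0,0],0],[[0.5,0,0],[0,0,0],0],[[0.5,0,0],[0,0,0],0],[[0,0,0],[0,0,0],0],[[0,0,0],[0,0,0],0]]'
python3 ft.py v;  python3 -m handwheel '[[[0.4,0,0],[0,0,0],0],[[0.4,0,0],[0,0,0],0],[[0.4,0,0],[0,0,0],0],[[0.4,0,0],[0,0,0],0],[[0.4,0,0],[0,0,0],0],[[0,0,0],[0,0,0],0],[[0,0,0],[0,0,0],0],[[0,0,0],[0,0,0],0]]'
python3 ft.py v
```

```text
time: 26.3
tool_pos: [0.6064, 0.0417, 0.1466]
tcp_rot: [0.703, 0.075, -0.703, 0.075]
wrist_force: [-0.9, 0.4, 4.7]
opening: 0.0204
t 26.3 tcp [0.6064 0.0417 0.1466] bed uv mm [45.6  1.1] F [-0.9  0.4  4.7] open 0.0204
tool x [ 8.e-04 -1.e-04 -1.e+00] y [ 2.117e-01 -9.773e-01  2.000e-04]
F tool mean [-5.66 -0.2   1.47]
time: 27.25
tool_pos: [0.6064, 0.0417, 0.1446]
tcp_rot: [0.703, 0.075, -0.703, 0.075]
wrist_force: [-2.2, -0.5, 6.2]
opening: 0.0202
t 27.25 tcp [0.6064 0.0417 0.1446] bed uv mm [45.6  1.1] F [-2.2 -0.5  6.2] open 0.0202
tool x [ 8.e-04 -1.e-04 -1.e+00] y [ 2.117e-01 -9.773e-01  2.000e-04]
F tool mean [-5.63 -0.35  2.04]
```

```bash
python3 -m handwheel '[[[0.4,0,0],[0,0,0],0],[[0.4,0,0],[0,0,0],0],[[0.4,0,0],[0,0,0],0],[[0.4,0,0],[0,0,0],0],[[0.4,0,0],[0,0,0],0],[[0.4,0,0],[0,0,0],0],[[0.4,0,0],[0,0,0],0],[[0,0,0],[0,0,0],0]]'
python3 ft.py v;  python3 -m handwheel '[[[0.3,0,0],[0,0,0],0],[[0.3,0,0],[0,0,0],0],[[0,0,0],[0,0,0],0],[[0,0,0],[0,0,0],0],[[0,0,0],[0,0,0],0],[[0,0,0],[0,0,0],0],[[0,0,0],[0,0,0],0],[[0,0,0],[0,0,0],0]]'
python3 ft.py v
```

```text
time: 28.2
tool_pos: [0.6065, 0.0417, 0.1418]
tcp_rot: [0.703, 0.075, -0.703, 0.075]
wrist_force: [-1.7, 0.4, 5.0]
opening: 0.0204
t 28.2 tcp [0.6065 0.0417 0.1418] bed uv mm [45.6  1.1] F [-1.7  0.4  5. ] open 0.0204
tool x [ 9.e-04 -1.e-04 -1.e+00] y [ 2.117e-01 -9.773e-01  3.000e-04]
F tool mean [-5.5  -0.29  1.7 ]
time: 29.15
tool_pos: [0.6064, 0.0416, 0.1412]
tcp_rot: [0.703, 0.075, -0.703, 0.075]
wrist_force: [-1.0, -0.2, 6.4]
opening: 0.0204
t 29.15 tcp [0.6064 0.0416 0.1412] bed uv mm [45.6  1. ] F [-1.  -0.2  6.4] open 0.0204
tool x [ 8.e-04 -1.e-04 -1.e+00] y [ 2.116e-01 -9.774e-01  3.000e-04]
F tool mean [-6.02  0.12  1.71]
```

Head centre is nominally about 78.5 mm; I'll carry on in small steps until the force rises.

```bash
python3 -m handwheel '[[[0.3,0,0],[0,0,0],0],[[0.3,0,0],[0,0,0],0],[[0,0,0],[0,0,0],0],[[0,0,0],[0,0,0],0],[[0,0,0],[0,0,0],0],[[0,0,0],[0,0,0],0],[[0,0,0],[0,0,0],0],[[0,0,0],[0,0,0],0]]'
python3 ft.py v;  python3 -m handwheel '[[[0.3,0,0],[0,0,0],0],[[0.2,0,0],[0,0,0],0],[[0,0,0],[0,0,0],0],[[0,0,0],[0,0,0],0],[[0,0,0],[0,0,0],0],[[0,0,0],[0,0,0],0],[[0,0,0],[0,0,0],0],[[0,0,0],[0,0,0],0]]'
python3 ft.py x
```

```text
time: 30.1
tool_pos: [0.6065, 0.0417, 0.1408]
tcp_rot: [0.703, 0.075, -0.703, 0.075]
wrist_force: [-2.3, -0.7, 7.1]
opening: 0.0204
t 30.1 tcp [0.6065 0.0417 0.1408] bed uv mm [45.7  1. ] F [-2.3 -0.7  7.1] open 0.0204
tool x [ 1.1e-03 -1.0e-04 -1.0e+00] y [ 2.116e-01 -9.774e-01  3.000e-04]
F tool mean [-7.49  0.22  2.43]
time: 31.05
tool_pos: [0.6065, 0.0417, 0.1407]
tcp_rot: [0.704, 0.075, -0.703, 0.075]
wrist_force: [-3.2, -1.6, 10.7]
opening: 0.0206
t 31.05 tcp [0.6065 0.0417 0.1407] bed uv mm [45.7  1. ] F [-3.2 -1.6 10.7] open 0.0206
tool x [ 1.2e-03 -2.0e-04 -1.0e+00] y [ 2.117e-01 -9.773e-01  5.000e-04]
F tool mean [-10.69   0.02   3.24]
```

View pics/x.png

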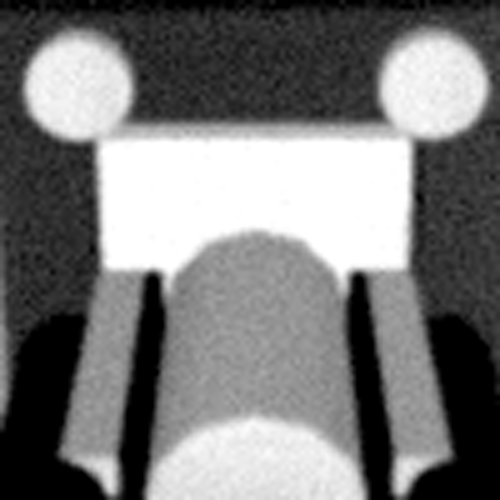

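```bash
python3 -m handwheel '[[[-0.5,0,0],[0,0,0],0.26],[[0,0,0],[0,0,0],0.3],[[0,0,0],[0,0,0],0.35],[[0,0,0],[0,0,0],0.45],[[0,0,0],[0,0,0],0.6],[[0,0,0],[0,0,0],0.7],[[0,0,0],[0,0,0],0.7],[[0,0,0],[0,0,0],0.7]]' 20
python3 - <<'E'
from h import *
st()
f=imaging.grab_frame("wrist"); cv2.imwrite("pics/y_w.png",f["color"][:,:,::-1])
E
```

```text
time: 32.0
tool_pos: [0.6062, 0.0416, 0.1399]
tcp_rot: [-0.703, -0.075, 0.703, -0.075]
wrist_force: [0.5, 0.5, 0.1]
opening: 0.06
t 32.0 tcp [0.6062 0.0416 0.1399] bed uv mm [45.3  1. ] F [0.5 0.5 0.1] open 0.06
tool x [-0. -0. -1.] y [ 0.2117 -0.9773  0.    ]
```

View pics/y_w.png

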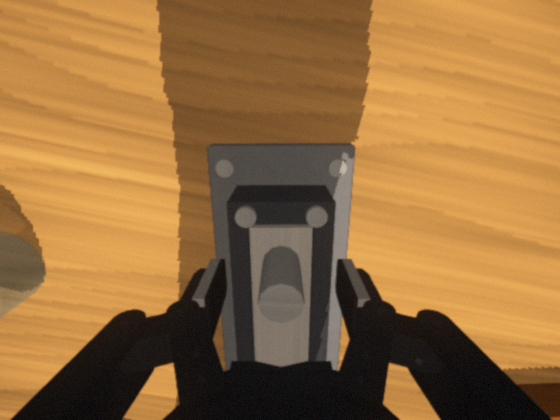

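```bash
python3 -m handwheel '[[[-10,0,0],[0,0,0],0.7],[[-20,0,0],[0,0,0],0.7],[[-30,0,0],[0,0,0],0.7],[[-30,0,0],[0,0,0],0.7],[[-30,0,0],[0,0,0],0.7],[[0,0,35],[0,0,0],0.7],[[0,0,35],[0,0,0],0.7],[[0,0,0],[0,0,0],0.7]]'
python3 -m handwheel '[[[0,0,40],[0,0,0],0.7],[[0,0,40],[0,0,0],0.7],[[0,0,20],[0,0,0],0.7],[[0,0,0],[0,0,0],0.7],[[0,0,0],[0,0,0],0.7],[[0,0,0],[0,0,0],0.7],[[0,0,0],[0,0,0],0.7],[[0,0,0],[0,0,0],0.7]]'
python3 - <<'E'
from h import *
s=st()
f=imaging.grab_frame("wrist"); cv2.imwrite("pics/z_w.png",f["color"][:,:,::-1])
g=imaging.grab_frame("scene"); cv2.imwrite("pics/z_s.png",g["color"][:,:,::-1]); crop(g,"z_s2.png",(325,225),(45,45),8)
a=np.linspace(0,2*np.pi,60); h=np.array([.6060,.0420])
for fr,n,x0,y0,w,S in ((f,"z_ov",None,None,45,8),(g,"z_ovs",None,None,35,9)):
    c=proj(fr,[*h,.078])[0].astype(int); x0,y0=max(0,c[0]-w),max(0,c[1]-w)
    im=cv2.resize(fr["color"][y0:y0+2*w,x0:x0+2*w,::-1],None,fx=S,fy=S,interpolation=cv2.INTER_CUBIC)
    for z,col in ((.098,(255,0,255)),(.058,(255,255,0))):
        q=((proj(fr,np.c_[h[0]+.011*np.cos(a),h[1]+.011*np.sin(a),0*a+z])-[x0,y0]+.5)*S-.5).astype(np.int32); cv2.polylines(im,[q.reshape(-1,1,2)],True,col,1)
    cv2.imwrite("pics/%s.png"%n,im)
E
```

```text
time: 32.85
tool_pos: [0.5342, 0.0258, 0.2607]
tcp_rot: [-0.702, -0.075, 0.704, -0.076]
wrist_force: [0.7, -0.1, -0.2]
opening: 0.06
time: 33.65
tool_pos: [0.4406, 0.0059, 0.2597]
tcp_rot: [-0.703, -0.076, 0.703, -0.075]
wrist_force: [-0.3, 0.8, 0.3]
opening: 0.0598
t 33.65 tcp [0.4406 0.0059 0.2597] bed uv mm [-124.     1.2] F [-0.3  0.8  0.3] open 0.0598
tool x [-2.e-04  4.e-04 -1.e+00] y [ 2.121e-01 -9.772e-01 -5.000e-04]
crop origin 280 180 scale 8
```

View pics/z_ov.png

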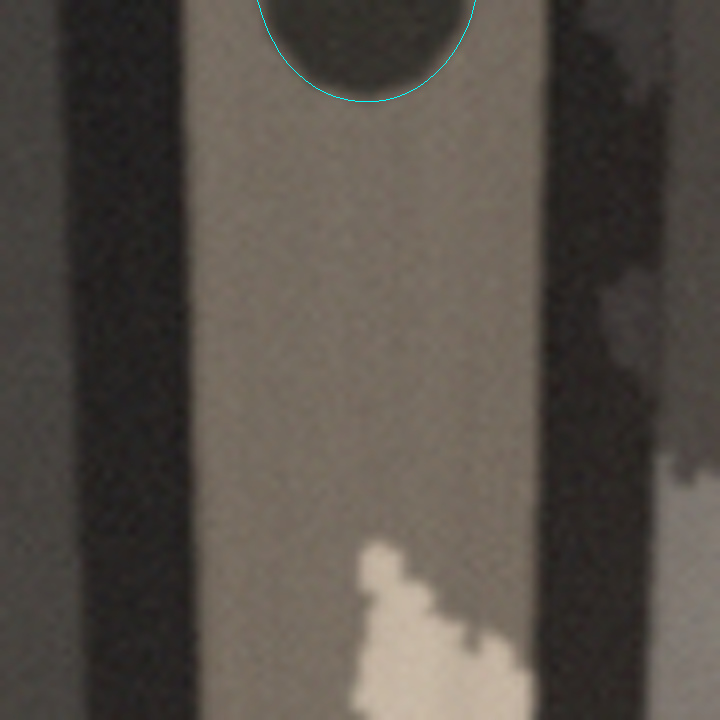

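View pics/z_ovs.png

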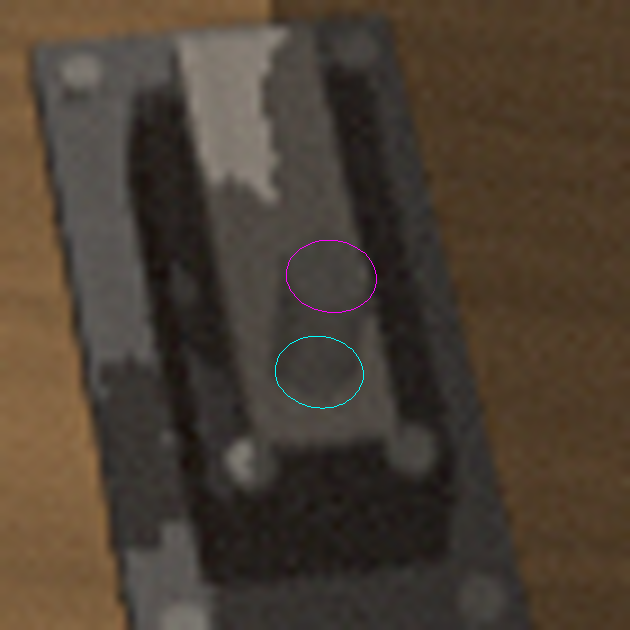

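View pics/z_s.png

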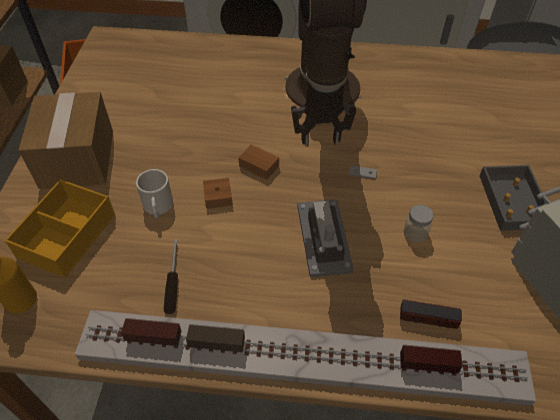

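Run:
```python
import cv2,numpy as np
from h import *
g=0
for i in range(4): g=g+imaging.grab_frame("scene")["color"].astype(float).mean(2)
fr=imaging.grab_frame("scene"); g/=4; h=np.array([.6060,.0420]); a=np.linspace(0,2*np.pi,60)
c=proj(fr,[*h,.078])[0].astype(int); x0,y0=c-25; S=12
im=np.clip((g[y0:y0+50,x0:x0+50]-20)/70,0,1)*255; im=cv2.cvtColor(cv2.resize(im.astype(np.uint8),None,fx=S,fy=S,interpolation=cv2.INTER_CUBIC),cv2.COLOR_GRAY2BGR)
for z,col in ((.098,(255,0,255)),(.058,(255,255,0))):
    q=((proj(fr,np.c_[h[0]+.011*np.cos(a),h[1]+.011*np.sin(a),0*a+z])-[x0,y0]+.5)*S-.5).astype(np.int32); cv2.polylines(im,[q.reshape(-1,1,2)],True,col,1)
cv2.imwrite("pics/zz.png",im)
```

```text
(no output)
```

View pics/zz.png

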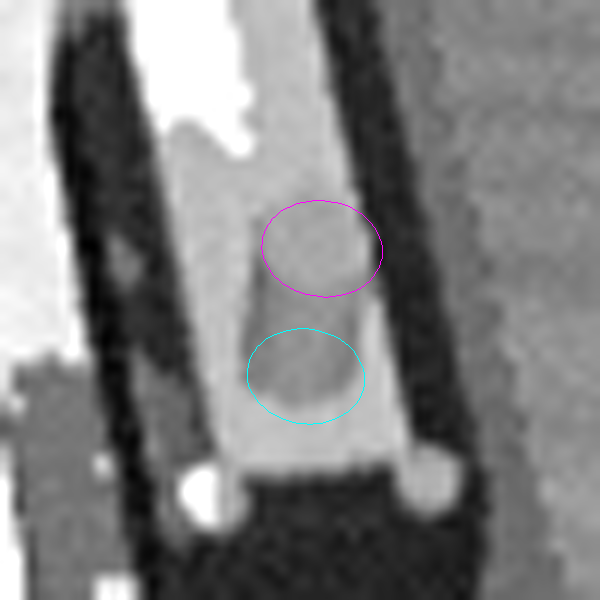

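View pics/z_w.png

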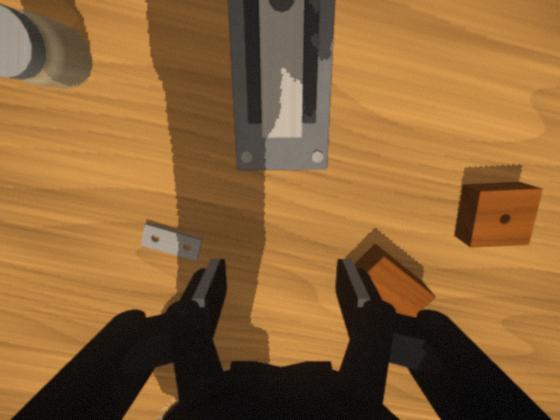

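Run:
```python
from h import *
fr=imaging.grab_frame("scene"); h=np.array([.6060,.0420]); c=proj(fr,[*h,.078])[0].astype(int); o=c-25
f=lambda p:((proj(fr,p)-o+.5)*12-.5).round(0)
print("nose corners",f([[*(h+.022*U+.018*V),.058],[*(h+.022*U-.018*V),.058]]), "base front",f([[*(h+.011*U),.058]]), "dz 1mm", f([[*h,.059]])-f([[*h,.058]]))
```

```text
nose corners [[421. 464.]
 [230. 481.]] base front [[316. 424.]] dz 1mm [[ 0. -3.]]
```

```bash
python3 -m handwheel '[[[0,0,-25],[0,0,0],0],[[0,0,-40],[0,0,0],0],[[0,0,-40],[0,0,0],0],[[0,0,-40],[0,0,0],0],[[0,0,-20],[0,0,0],0],[[0,0,-4.3],[0,0,0],0],[[0,0,0],[0,0,0],0],[[0,0,0],[0,0,0],0]]'
python3 - <<'E'
from h import *
s=st(); T=R.from_quat(s["tcp_rot"])
g=0
for i in range(3): f=imaging.grab_frame("wrist"); g=g+f["color"].astype(float).mean(2)
g/=3; h=np.array([.6059,.0420]); a=np.linspace(0,2*np.pi,60); S=8; x0,y0=240,170
im=np.clip((g[y0:y0+70,x0:x0+80]-20)/110,0,1)*255; im=cv2.cvtColor(cv2.resize(im.astype(np.uint8),None,fx=S,fy=S,interpolation=cv2.INTER_CUBIC),cv2.COLOR_GRAY2BGR)
cv2.imwrite("pics/aa_raw.png",im)
for z,col in ((.098,(255,0,255)),(.058,(255,255,0))):
    q=((proj(f,np.c_[h[0]+.011*np.cos(a),h[1]+.011*np.sin(a),0*a+z])-[x0,y0]+.5)*S-.5).astype(np.int32); cv2.polylines(im,[q.reshape(-1,1,2)],True,col,1)
cv2.imwrite("pics/aa.png",im)
E
```

```text
time: 34.85
tool_pos: [0.6045, 0.0412, 0.2597]
tcp_rot: [-0.703, -0.075, 0.703, -0.075]
wrist_force: [-0.2, -0.4, -0.3]
opening: 0.0001
t 34.85 tcp [0.6045 0.0412 0.2597] bed uv mm [43.6  1. ] F [-0.2 -0.4 -0.3] open 0.0001
tool x [-1.e-03 -4.e-04 -1.e+00] y [ 2.117e-01 -9.773e-01  2.000e-04]
```

View pics/aa.png

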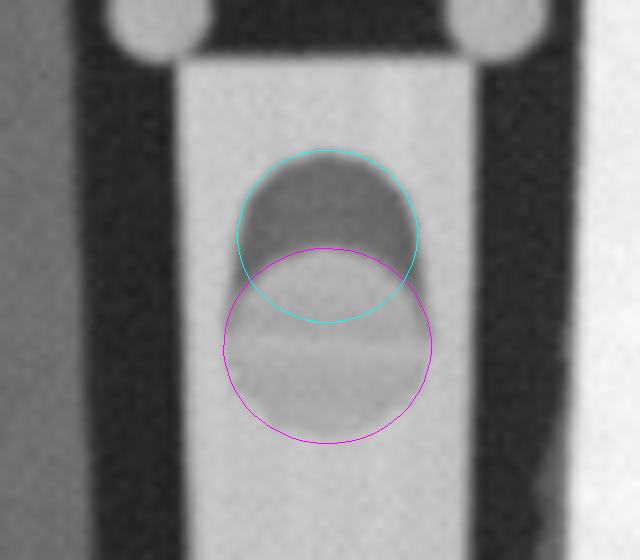

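```bash
python3 -m handwheel '[[[20,0,-1],[0,0,0],0],[[25,0,0],[0,0,0],0],[[20,0,0],[0,0,0],0],[[10,0,0],[0,0,0],0],[[5,0,0],[0,0,0],0],[[2,0,0],[0,0,0],0],[[0,0,0],[0,0,0],0],[[0,0,0],[0,0,0],0]]'
python3 ft.py v; python3 -m handwheel '[[[1,0,0],[0,0,0],0],[[1,0,0],[0,0,0],0],[[1,0,0],[0,0,0],0],[[0.5,0,0],[0,0,0],0],[[0.5,0,0],[0,0,0],0],[[0,0,0],[0,0,0],0],[[0,0,0],[0,0,0],0],[[0,0,0],[0,0,0],0]]'; python3 ft.py v
```

```text
time: 35.8
tool_pos: [0.6069, 0.0418, 0.1788]
tcp_rot: [0.704, 0.075, -0.703, 0.075]
wrist_force: [-0.5, -0.5, 0.4]
opening: -0.0
t 35.8 tcp [0.6069 0.0418 0.1788] bed uv mm [46.1  1.1] F [-0.5 -0.5  0.4] open -0.0
tool x [ 1.4e-03  1.0e-04 -1.0e+00] y [ 2.117e-01 -9.773e-01  2.000e-04]
F tool mean [-0.37  0.12  0.63]
time: 36.75
tool_pos: [0.6065, 0.0417, 0.1739]
tcp_rot: [0.703, 0.075, -0.703, 0.075]
wrist_force: [0.2, 1.0, 0.4]
opening: 0.0003
t 36.75 tcp [0.6065 0.0417 0.1739] bed uv mm [45.7  1. ] F [0.2 1.  0.4] open 0.0003
tool x [ 1.e-04 -0.e+00 -1.e+00] y [ 2.117e-01 -9.773e-01  1.000e-04]
F tool mean [0.29 0.12 0.25]
```

```bash
python3 -m handwheel '[[[0.5,0,0],[0,0,0],0],[[0.5,0,0],[0,0,0],0],[[0.5,0,0],[0,0,0],0],[[0.5,0,0],[0,0,0],0],[[0,0,0],[0,0,0],0],[[0,0,0],[0,0,0],0],[[0,0,0],[0,0,0],0],[[0,0,0],[0,0,0],0]]'; python3 ft.py v;python3 -m handwheel '[[[0.4,0,0],[0,0,0],0],[[0.4,0,0],[0,0,0],0],[[0.4,0,0],[0,0,0],0],[[0,0,0],[0,0,0],0],[[0,0,0],[0,0,0],0],[[0,0,0],[0,0,0],0],[[0,0,0],[0,0,0],0],[[0,0,0],[0,0,0],0]]'; python3 ft.py v
```

```text
time: 37.7
tool_pos: [0.6065, 0.0416, 0.1719]
tcp_rot: [0.703, 0.075, -0.703, 0.075]
wrist_force: [0.8, 0.7, 0.4]
opening: 0.0004
t 37.7 tcp [0.6065 0.0416 0.1719] bed uv mm [45.6  1. ] F [0.8 0.7 0.4] open 0.0004
tool x [ 0. -0. -1.] y [ 0.2116 -0.9773  0.    ]
F tool mean [-0.1   0.04 -0.15]
time: 38.65
tool_pos: [0.6066, 0.0416, 0.1708]
tcp_rot: [0.703, 0.075, -0.703, 0.075]
wrist_force: [0.4, -0.2, 1.6]
opening: 0.0003
t 38.65 tcp [0.6066 0.0416 0.1708] bed uv mm [45.7  1. ] F [ 0.4 -0.2  1.6] open 0.0003
tool x [ 2.e-04 -0.e+00 -1.e+00] y [ 2.117e-01 -9.773e-01  1.000e-04]
F tool mean [-1.96 -0.06  0.03]
```

```bash
python3 -m handwheel '[[[-5,0,0],[0,0,0],0],[[-20,0,0],[0,0,0],0],[[-30,0,0],[0,0,0],0],[[-30,0,0],[0,0,0],0],[[-10,0,0],[0,0,0],0],[[0,0,0],[0,0,0],0],[[0,0,0],[0,0,0],0],[[0,0,0],[0,0,0],0]]'
python3 - <<'E'
from h import *
st()
f=imaging.grab_frame("wrist"); cv2.imwrite("pics/end.png",f["color"][:,:,::-1])
E
```

```text
time: 39.6
tool_pos: [0.6058, 0.0414, 0.2641]
tcp_rot: [-0.702, -0.075, 0.704, -0.075]
wrist_force: [0.4, 1.2, -0.1]
opening: -0.0
t 39.6 tcp [0.6058 0.0414 0.2641] bed uv mm [44.9  1. ] F [ 0.4  1.2 -0.1] open -0.0
tool x [-2.6e-03 -3.0e-04 -1.0e+00] y [ 2.117e-01 -9.773e-01 -2.000e-04]
```

View pics/end.png

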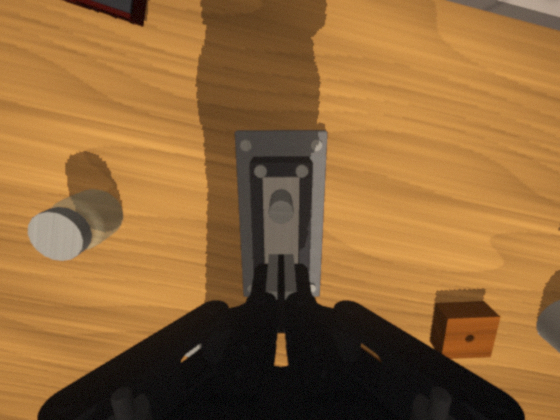

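The pin stands at pixel (280,208) with its head on the top strap, the straps are against the stop, the block at right is empty, and the gripper is clear.

```bash
python3 -c "
from bench import workorder
print(workorder.finish_job())"
```

```text
the job is handed in; nothing more can be done
None
```

The job is handed in: the three straps are home against the stop and the pin is through all of them with its head down on the top strap. The interface gives no verdict.

- **Straps:** I pushed all three home with the closed fingers. They stopped moving at about 6 N, and the wrist camera showed the holes in line with the floor hole.
- **Pin:** I gripped it, lined it up over the hole by the wrist camera, lowered it in small steps and felt the plug give way at about 7–8 N. It seated at about 11–12 N, then I released it.
- **Seating check:** Touching the head top with the closed fingertips at about 2 N put it at 98 mm. That makes the head centre 78 mm above the bench.
- **Position and upright:** In the wrist picture the outlines of the head's base and top fit within about half a pixel.
- **Bystanders and clock:** The last scene picture, taken before the final fingertip check, showed the bystanders where they started. The clock stood at 39.6 s of the 58 s allowed.

**Disagreements:**
- The cameras differed by 2–5 mm on the pin's position. I relied on wrist-camera differences between pin and hole, plus the contact forces.
- In the final low-contrast scene picture the head's base lay about 1.5 pixels above its expected place. That would mean up to about 5 mm too high, but the touch check did not bear it out.

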